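Pack the stamp and stencil kit

ROBOT

A 6-joint arm with a two-finger parallel gripper is mounted at the origin on the work surface. World frame = base frame: x ahead of the robot, y to its left, z up, the work surface at z = 0. Lengths are in m, angles in rad, forces in N, time in s.
With the tool pointing down it reaches from about 0.425 to 0.95 m from the base axis. Payload 3.5 kg.
Tool frame: the origin (TCP) lies on the centre line of the jaws, within the pads' length; the fingertips stand 14 mm ahead of it and the grasp point (between the pads) lies 5 mm behind it (ctrl.finger_overhang is the distance from the TCP to the fingertips, in m); z points along the fingers, y is the line along which they close (so a half turn about z gives the same grasp; the last joint's range is limited). The gripper opens to 85 mm and grips with 20 to 120 N. Pads are 22 mm wide; open, the fingers measure 114 mm over their backs; the gripper's body (76 mm by 85 mm) begins 54 mm behind the grasp point. The pads swing forward as they close: fully open they stand 13 mm farther back than shut.
Start: joints at [-1.476, 0.286, 1.577, -0, 1.279, -0.15], TCP at [0.164, -0.655, 0.245] pointing down, gripper open.
Joint ranges: [-2.77, 2.77], [-0.9, 2.22], [0.21, 2.48], [-1.53, 4.67], [0.24, 2.81], [-2.84, 2.84]. Speed limits (rad/s): [2.79, 2.79, 3.14, 3.14, 3.14, 3.14].

INTERFACE

Orientations are given as a unit quaternion [x, y, z, w].
In Python, from plant import ctrl gives the robot as it stands.
- The arm moves only by the tool send_rows, never from a script. Its argument "moves" is text: rows parted by semicolons, each of 7 numbers parted by spaces: the turn, a rotation vector about the tool's x, y, z in units of 360 degrees (1.0 is 360 degrees), then the shift along the tool's x, y, z in units of 20 cm (1.0 is 20 cm), then the gripper's target within -1 to 1 (fully open at 1, half-way at 0, shut at -1). A call has 1 to 12 rows; each row is the pose to reach, as a shift and turn from the pose commanded when the call began, along the tool's axes at that moment, turning the shorter way round; what a row does not reach only later rows make up. A row lasts 1/8 s, in which the tool goes at most 62.5 mm and 10.7 degrees, less where a joint would pass 70% of its speed; a pose out of reach is approached as far as the arm can. A call with a number of a shift or a turn outside -1 to 1 is refused whole. A call with a gripper value outside its range is refused whole. The fingers move at their own pace and stop on an object; "newtons" is the grip in N (left out, the last holds). Time passes only in rows, so rows that repeat a pose let the fingers close. It gives the time, the measured TCP pose, the force, the opening and the grip force at its end, in the units of the state.
- ctrl.get_state(): the state, without advancing time (a new reading comes with each control period).
- ctrl.read_camera(name): name is "side" or "top" or "wrist"; returns a dict with "image" (480x640x3 uint8, red, green, blue), "fovy" (degrees; the focal length in pixels is half the picture's height over the tangent of half this angle, whatever the lens; pixels are square), "cx", "cy" (the principal point, pixels), "distortion" ([k1, k2, p1, p2, k3] as OpenCV has them; the pictures are not rectified), "extrinsics" (4x4, takes a point from camera to world coordinates). Camera axes: x right, y up, looking along -z (the intrinsics and any distortion apply to the point x, -y, -z); pixel columns grow to the right and rows downward; lengths in m; the calibration is good to about 2 mm. A picture is of the moment at which its call begins. There is no depth.
- ctrl.sign_off(): hands the job in; it is judged then, once.
The state is a dict: "time": time; "qpos": joint angles; "dq": joint speeds; "joint_efforts": joint torques, N m; "eef_pos": TCP position; "tcp_rot": TCP orientation; "contact_force": force on the tool from outside, world axes, zero at the start; "wrist_torque": the same for the moment, N m; "opening": opening from 0.0 (shut) to 1.0 (fully open); "finger_force": force on a finger pad.
Only numpy, scipy, OpenCV 4.12 (cv2) and the standard library are available. Lean on these libraries where they do the work, as an engineer would, in place of code of your own. Each camera call takes 0.05 s, during which the arm holds its last target. There are 200 camera calls.

TASK

Pack the printing kit: flip the tray's spring flap open and, before lifting any stencil, slide both thin stencil plates on the stand towards the robot until about a third of each overhangs the stand's front edge, both overhanging together with the flap open. Then pick each stencil up by its overhanging end and lay it flat in the bay of its own size, set every wooden stamp upright in the pocket of its own shape, and flip the flap shut over the bays. Leave the bead jar and the tape roll standing where they are.

Things in the scene. Friction and masses are not known exactly. Their poses are not given: they have to be found in the camera images.
- stand_front (a point): middle of the upper front edge (facing the robot) of the fixed plywood stand, a low bench 240 mm deep (x), 220 mm wide (y) and 70 mm high, on whose smooth varnished top the stencils lie and slide easily. Site x points away from the robot across the top, y along the front edge, z up; the top is at the point's z = 0. In front of the edge there is nothing down to the table
- tray: fixed low wooden kit tray, 228 mm (x, away from the robot) by 240 mm (y), origin on the table 121 mm behind its near rim. Along its near side a row of three pockets 7 mm deep (tops 12 mm above the table), behind them two raised bays for stencils, side by side 80 mm apart, and at the far side a hinged spring flap. Its floor round the bays is 5 mm above the table
- flap_hinge (a point): middle of the flap's hinge axis on the tray, 41 mm above the table, 14 mm to the -y side of the tray's middle; x, y as the tray (hinge along y)
- flap (a joint): angle (rad) of the flap, a clear panel in an aluminium frame, 150 mm wide, 4 mm thick, 0.12 kg. 0: shut, lying level from the hinge towards the robot over the far parts of both bays, underside 41 mm above the table. 1.9: open stop, standing up and leaning away from the robot. An over-centre spring (about 0.11 N m at the stops) drives it to the nearer stop; it snaps over at about 1.0
- flap_tab (a point): on the flap's finger tab, 40 mm from the hinge axis (the tab ends at 52 mm): an aluminium plate 34 mm wide (y), 4 mm thick, 20 mm beyond the panel's +y end. It stands at 70 degrees to the panel: nearly upright above the hinge when shut, where a push away from the robot (tray +x) opens the flap; level, pointing away from the robot, when open
- flap_edge (a point): middle of the flap panel's free edge, 71 mm from the hinge axis. The open flap is shut by pushing the upper part of its panel back towards the robot (tray -x) past the snap point
- stencil_large_c (a point): centre of the large stencil, a flat aluminium plate 100 by 50 mm, only 3 mm thick, with rows of dark holes, 0.06 kg; point x along its 100 mm length, z up. Starts flat on the stand, its length roughly along the stand's x, too thin to be picked up while all of it lies on the top
- bay_large (a point): where the large stencil's centre belongs, 29.5 mm above the table; length along x, axes as the tray. It lies on a ledge 30 mm wide, 100 mm long, 28 mm high: fingers fit below its long sides over the near 45 mm. End stops 107 mm apart, and over a length of 45 mm from 47 mm behind the ledge's near end cheeks 56 mm apart; both reach 36 mm above the table
- stencil_small_c (a point): centre of the small stencil, a flat aluminium plate 80 by 50 mm, only 3 mm thick, with rows of dark holes, 0.06 kg; point x along its 80 mm length, z up. Starts flat on the stand, its length roughly along the stand's x, too thin to be picked up while all of it lies on the top
- bay_small (a point): where the small stencil's centre belongs, 29.5 mm above the table; length along x, axes as the tray. It lies on a ledge 30 mm wide, 80 mm long, 28 mm high: fingers fit below its long sides over the near 45 mm. End stops 87 mm apart, and over a length of 25 mm from 47 mm behind the ledge's near end cheeks 56 mm apart; both reach 36 mm above the table
- stamp_round_c (a point): centre (20 mm up) of the round stamp, a round wooden block 48 mm in diameter, 40 mm tall, with a black rubber face underneath, 0.06 kg; z up. Starts upright on the table between stand and tray. May be absent
- pocket_round (a point): where the round stamp's centre belongs when it stands in its pocket of the tray (round, 54 mm across, 7 mm deep, floor 5 mm above the table), 25 mm above the table; axes as the tray. Pockets are 75 mm apart centre to centre
- stamp_oblong_c (a point): centre (20 mm up) of the oblong stamp, a wooden block 32 mm (its x) by 60 mm (its y), 40 mm tall, with a black rubber face underneath, 0.06 kg; z up. Starts upright on the table between stand and tray. May be absent
- pocket_oblong (a point): where the oblong stamp's centre belongs when it stands in its pocket of the tray (38 mm (tray x) by 66 mm (tray y), 7 mm deep, floor 5 mm above the table), 25 mm above the table; axes as the tray. Pockets are 75 mm apart centre to centre
- stamp_square_c (a point): centre (20 mm up) of the square stamp, a wooden block 40 by 40 mm, 40 mm tall, with a black rubber face underneath, 0.06 kg; z up. Starts upright on the table between stand and tray. May be absent
- pocket_square (a point): where the square stamp's centre belongs when it stands in its pocket of the tray (46 by 46 mm, 7 mm deep, floor 5 mm above the table), 25 mm above the table; axes as the tray. Pockets are 75 mm apart centre to centre
- bead_jar: bystander: amber glass jar with a cork lid, 64 mm across and 100 mm tall, origin at its underside, beyond the stamps
- tape_roll: bystander: roll of tape lying flat, 90 mm across, 24 mm high, beyond the tray, origin at its underside
Not all that is in view belongs to the job. What is shaped like the part that bears stamp_square_c but red is not meant. Leave any blue look-alike of the part that bears stencil_large_c alone.

How it is judged:
On the way:
1. the flap is fully open and each stencil lies flat on the stand with its end overhanging the front edge by 17 mm or more, both at the same time (value of joint flap above 1.75 rad and x of stencil_large_c in the frame of stand_front below 0.033 m and z of stencil_large_c in the frame of stand_front between -0.002 and 0.006 m and angle between each of stencil_large_c, stencil_small_c's own z axis and vertical below 0.1 rad and x of stencil_small_c in the frame of stand_front below 0.023 m and z of stencil_small_c in the frame of stand_front between -0.002 and 0.006 m), for 0.2 s.
At the end, for the whole second after the job is handed in: the flap is shut (below 0.08 rad); every stencil lies flat in the bay of its size (centre within 7 mm); every stamp present stands upright in the pocket of its shape (centre within 6 mm) (value of joint flap below 0.08 rad and distance between stencil_large_c and bay_large below 0.007 m and angle between each of stencil_large_c, stencil_small_c's own z axis and vertical below 0.06 rad and distance between stencil_small_c and bay_small below 0.007 m and distance between stamp_round_c and pocket_round below 0.006 m and angle between each of stamp_round_c, stamp_oblong_c, stamp_square_c's own z axis and vertical below 0.08 rad and distance between stamp_oblong_c and pocket_oblong below 0.006 m and distance between stamp_square_c and pocket_square below 0.006 m); the robot touches nothing.
It fails at once if the bead jar is knocked over or shifted by more than 30 mm (distance of bead_jar from where it was at the start of the episode above 0.03 m or angle between bead_jar's own z axis and vertical above 0.4 rad).
It fails at once if the tape roll is shifted by more than 30 mm (distance of tape_roll from where it was at the start of the episode above 0.03 m).
Of stamp_round, stamp_square, stamp_oblong only 2 to 3 are there at a start; the rules pass over those that are not, and their reading is None.
At some moment in a run one of stamp_round, stamp_square, stamp_oblong may be knocked a few centimetres aside while the robot is not near it.
It also fails if it takes over 208 s, if anything falls off the work surface, if the arm or the gripper's body presses on something with over 40 N, if the wrist force passes 120 N, or if a joint passes its speed limit or range.

## Working session

There is one attempt and no reset: what is moved stays moved. The work goes in short steps, Python scripts to look and compute and a tool call to move; the robot and the scene stay as the last step left them, time stands still between calls to the robot, and variables do not carry over. Pictures are saved under pics/ and viewed, at most 14 in all, crops included, and the job is handed in when it is done.

Besides the shell and the picture viewer there is one more tool, called after "Request:" in YAML: its name, and indented under it one key for each argument. send_rows: Moves the arm, as the interface text tells. Its arguments: {"type":"object","properties":{"moves":{"type":"string"},"newtons":{"type":"number"}},"required":["moves"]}

```bash
ls; mkdir -p pics; cat > h.py <<'E'
import numpy as np, cv2
from scipy.spatial.transform import Rotation as R
from plant import ctrl
def shot(n):
    return ctrl.read_camera(n)
def K(c):
    f=240/np.tan(np.radians(c["fovy"])/2); return np.array([[f,0,c["cx"]],[0,f,c["cy"]],[0,0,1.]])
def ray(c,px,z):
    p=np.array(px,float).reshape(-1,1,2); u=cv2.undistortPoints(p,K(c),np.array(c["distortion"],float)).reshape(-1,2)
    E=np.array(c["extrinsics"]); d=np.c_[u[:,0],-u[:,1],-np.ones(len(u))]@E[:3,:3].T; o=E[:3,3]
    return o+d*((z-o[2])/d[:,2])[:,None]
def proj(c,P):
    E=np.linalg.inv(np.array(c["extrinsics"])); q=np.atleast_2d(P)@E[:3,:3].T+E[:3,3]
    q=q*[1,-1,-1]
    return cv2.projectPoints(q.reshape(-1,1,3),np.zeros(3),np.zeros(3),K(c),np.array(c["distortion"],float))[0].reshape(-1,2)
def save(c,f,crop=None,s=1):
    im=c["image"][...,::-1]
    if crop: x0,y0,x1,y1=crop; im=im[y0:y1,x0:x1]
    cv2.imwrite("pics/"+f,cv2.resize(im,None,fx=s,fy=s,interpolation=cv2.INTER_CUBIC))
def tool():
    s=ctrl.get_state(); return np.array(s["eef_pos"]),R.from_quat(s["tcp_rot"])
def rel(pos,yaw=None,rot=None):
    """row numbers from current pose to world pos, tool down with tool-y axis at world angle yaw"""
    p,r=tool()
    t=R.from_matrix(down(yaw)) if rot is None else rot
    d=r.inv()*t
    return np.round(np.r_[d.as_rotvec()/(2*np.pi), r.inv().apply(np.array(pos)-p)/0.2],4)
def down(yaw):
    y=np.array([np.cos(yaw),np.sin(yaw),0]); z=np.array([0,0,-1.]); return np.c_[np.cross(y,z),y,z]
E
python3 - <<'E'
from h import *
import pickle
s=ctrl.get_state(); print(s)
for n in("top","side","wrist"):
    c=shot(n); save(c,n+"0.png"); pickle.dump(c,open(n+"0.pkl","wb"))
    print(n,c["fovy"],c["cx"],c["cy"],c["distortion"],np.round(c["extrinsics"],3).tolist())
E
```

```text
pics
{'time': 0.0, 'qpos': array([-1.47599351e+00,  2.87220710e-01,  1.57818749e+00,  2.97675198e-05,
        1.27860595e+00, -1.49995105e-01]), 'dq': array([-1.00769263e-03,  1.17752864e-03,  3.18235991e-04, -2.01744787e-06,
        1.37952178e-03, -2.79478221e-04]), 'joint_efforts': array([ 5.38905188e-04, -4.05980229e+01, -2.92624587e+01, -1.51273404e-06,
        5.96475831e-03,  1.48867446e-06]), 'eef_pos': array([ 0.16357147, -0.65423292,  0.24390476]), 'tcp_rot': array([ 9.92518392e-01,  1.22089208e-01,  4.76500748e-05, -1.20989570e-03]), 'contact_force': array([-0.74071442, -0.49677694,  0.05857173]), 'wrist_torque': array([0.03807568, 0.04352939, 0.0185102 ]), 'finger_force': 0.0, 'opening': 1.0013964261846997}
top 47.023317748674124 310.39626069400674 241.01572354603613 [-0.01333984  0.          0.          0.          0.        ] [[-0.009, 0.994, -0.106, 0.477], [-1.0, -0.01, -0.01, 0.069], [-0.011, 0.106, 0.994, 1.459], [0.0, 0.0, 0.0, 1.0]]
side 44.352507216534384 326.73337258402654 238.74872757845262 [-0.06145415  0.          0.          0.          0.        ] [[-0.96, 0.16, -0.231, 0.304], [-0.281, -0.509, 0.813, 1.104], [0.012, 0.846, 0.534, 0.741], [0.0, 0.0, 0.0, 1.0]]
wrist 61.37248233950917 323.1706208620216 234.2839820055871 [0.03151273 0.         0.         0.         0.        ] [[0.243, 0.931, 0.273, 0.232], [-0.97, 0.234, 0.066, -0.637], [-0.002, -0.281, 0.96, 0.372], [0.0, 0.0, 0.0, 1.0]]
```

View pics/top0.png

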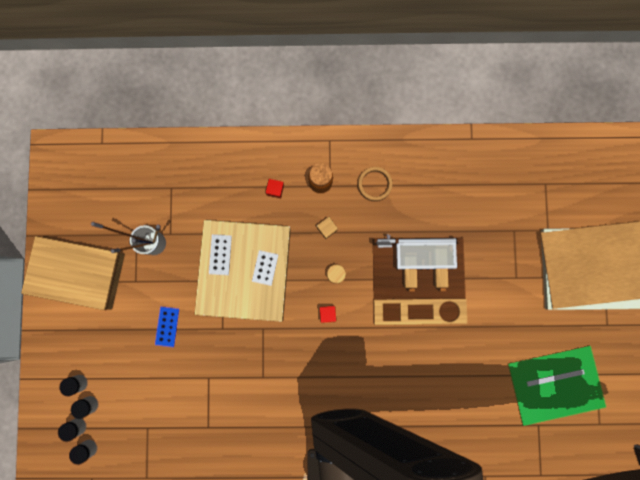

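View pics/side0.png

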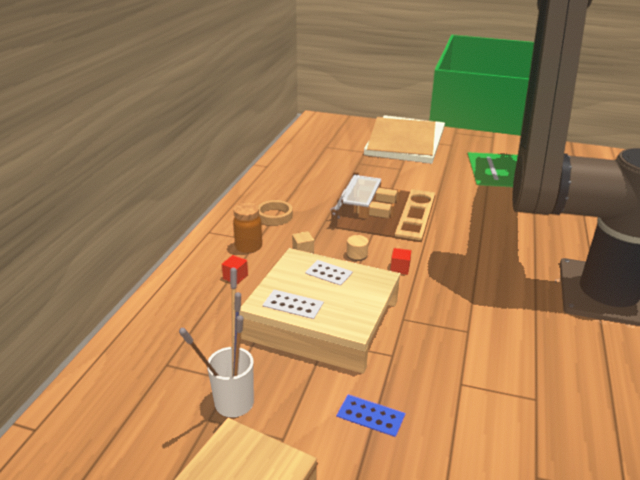

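The top view shows the stand at about (243,270) with the large stencil at (220,255) and the small one at (265,267). The wooden square stamp is at (327,227) and the round one at (336,273); there is no oblong stamp. The tray is at (420,280), with the tab at (386,240). The side view agrees. Red cubes and the blue plate are decoys.

```bash
python3 - <<'E'
from h import *
import pickle
c=pickle.load(open("top0.pkl","rb")); save(c,"z0.png",(360,215,490,340),4.5)
def cs(m,amin=40):
    cn,_=cv2.findContours(m.astype(np.uint8),cv2.RETR_EXTERNAL,cv2.CHAIN_APPROX_NONE); return [k for k in cn if cv2.contourArea(k)>amin]
im=c["image"]; hsv=cv2.cvtColor(im,cv2.COLOR_RGB2HSV)
# stencils: grey/white within stand region
roi=np.zeros(im.shape[:2],np.uint8); roi[215:325,190:295]=1
w=((hsv[...,1]<50)&(hsv[...,2]>110)&(roi>0)).astype(np.uint8)
w=cv2.morphologyEx(w,cv2.MORPH_CLOSE,np.ones((5,5)))
for k in cs(w):
    b=cv2.boxPoints(cv2.minAreaRect(k)); P=ray(c,b,.073); print("stencil",P.mean(0).round(4),np.linalg.norm(P[1]-P[0]).round(3),np.linalg.norm(P[2]-P[1]).round(3),P[:,:2].round(3).tolist())
print(hsv[300,230],hsv[330,230],hsv[290,360],hsv[227,327],hsv[273,336])
corners=np.array([[204,221],[289,226],[282,321],[195,315]]); print("stand",ray(c,corners,.07)[:,:2].round(4).tolist())
print("sq",ray(c,[[327,225]],.04).round(4),"round",ray(c,[[336,273]],.04).round(4))
print("jar",ray(c,[[320,171]],.1),"tape",ray(c,[[375,184]],.024))
print("pock",ray(c,[[392,312],[421,312],[450,312]],.012).round(4), "tray", ray(c,[[374,324],[467,323]],.012))
E
```

```text
stencil [0.5596 0.1985 0.073 ] 0.081 0.051 [[0.526, 0.232], [0.605, 0.214], [0.593, 0.165], [0.515, 0.183]]
stencil [0.5941 0.312  0.073 ] 0.101 0.051 [[0.546, 0.34], [0.647, 0.334], [0.642, 0.283], [0.542, 0.29]]
[ 22 106 224] [ 13 168 146] [ 13 163 171] [ 17 141 206] [ 20 132 223]
stand [[0.6796, 0.3537], [0.6646, 0.1369], [0.4256, 0.1555], [0.4421, 0.3735]]
sq [[0.6703 0.0397 0.04  ]] round [[0.5456 0.0181 0.04  ]]
jar [[0.799142   0.05693748 0.1       ]] tape [[ 0.78050305 -0.08873779  0.024     ]]
pock [[ 0.4442 -0.1271  0.012 ]
 [ 0.4435 -0.2024  0.012 ]
 [ 0.4429 -0.2777  0.012 ]] tray [[ 0.41372947 -0.0797476   0.012     ]
 [ 0.41415401 -0.32080661  0.012     ]]
```

View pics/z0.png

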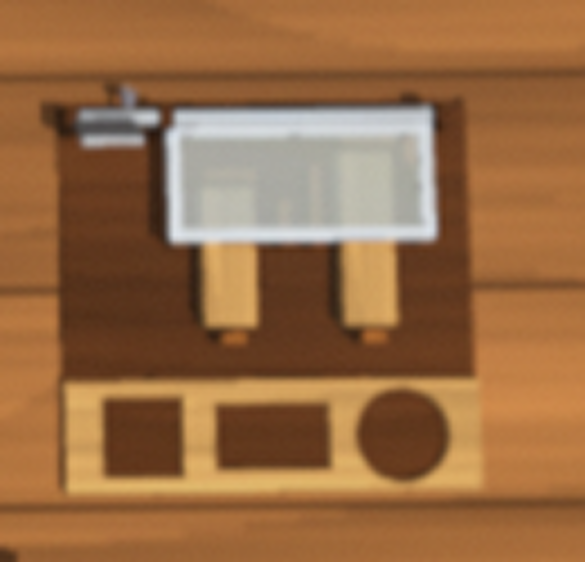

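```bash
python3 - <<'E'
from h import *
import pickle
c=pickle.load(open("top0.pkl","rb"))
print("near ledge ends",ray(c,[[411.1,287.9],[442.2,287.9]],.028)[:,:2].round(4))
print("hinge",ray(c,[[420,239]],.043)[:,:2].round(4),"tab",ray(c,[[385,241]],.085)[:,:2].round(4))
print(rel([.33,-.47,.35],-np.pi/2), rel([.5,-.3,.4],-np.pi/2))
E
```

```text
near ledge ends [[ 0.5059 -0.1757]
 [ 0.5052 -0.2559]]
hinge [[ 0.6311 -0.1996]] tab [[ 0.6223 -0.104 ]]
[-3.0000e-04 -0.0000e+00  3.9000e-02  1.0308e+00 -6.9360e-01 -5.2720e-01] [-3.0000e-04 -0.0000e+00  3.9000e-02  2.0615e+00 -1.3127e+00 -7.7580e-01]
```

Request:
send_rows:
  moves: "0 0 0.039 1 -0.69 -0.53 -1;0 0 0.039 1 -0.69 -0.53 -1;0 0 0.039 1 -0.69 -0.53 -1;0 0 0.039 1 -0.69 -0.53 -1;0 0 0.039 1 -0.69 -0.53 -1;0 0 0.039 1 -0.69 -0.53 -1;0 0 0.039 1 -0.69 -0.53 -1"
  newtons: 40

```text
time: 1.02
eef_pos: [0.3231, -0.4731, 0.3497]
tcp_rot: [1.0, -0.001, -0.001, -0.001]
contact_force: [-0.9, 0.1, 0.3]
opening: -0.0
finger_force: 0.0
```

Request:
send_rows:
  moves: "0 0 0 0.75 -0.95 -0.2 -1;0 0 0 0.75 -0.95 -0.2 -1;0 0 0 0.75 -0.95 -0.2 -1;0 0 0 0.75 -0.95 -0.2 -1;0 0 0 0.75 -0.95 -0.2 -1;0 0 0 0.75 -0.95 -0.2 -1;0 0 0 0.75 -0.95 -0.2 -1"

```text
time: 1.9
eef_pos: [0.4733, -0.2841, 0.3902]
tcp_rot: [1.0, -0.002, -0.001, -0.001]
contact_force: [-0.6, 0.1, -1.4]
opening: -0.0
finger_force: 0.0
```

```bash
python3 - <<'E'
from h import *
import pickle
s=ctrl.get_state(); print(s["time"],s["eef_pos"],s["opening"],s["qpos"])
c=shot("wrist"); save(c,"w1.png"); pickle.dump(c,open("w1.pkl","wb")); print(np.round(c["extrinsics"],3).tolist())
c=shot("top"); save(c,"t1.png",(300,150,500,330),3)
E
```

```text
1.9 [ 0.47325486 -0.28411137  0.39015603] -0.0004501609807832292 [-7.24352462e-01 -6.06836973e-02  1.69522772e+00 -3.25857831e-04
  1.50899396e+00  8.49539402e-01]
[[-0.002, 0.959, 0.283, 0.544], [-1.0, -0.002, -0.002, -0.284], [-0.001, -0.283, 0.959, 0.518], [0.0, 0.0, 0.0, 1.0]]
```

View pics/w1.png

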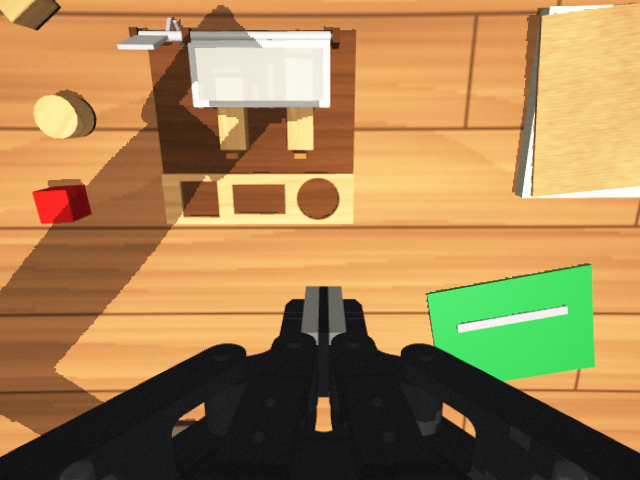

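The wrist view shows the tray with its rim corners at (166,224) and (354,223), pockets at (200,198), (259,198) and (318,198), and ledge near ends at (231,150) and (300,150). The tab's upper edge is at about (118–166,46), with the hinge row at y≈36.

```bash
python3 - <<'E'
from h import *
import pickle
c=pickle.load(open("w1.pkl","rb"))
print("pock",ray(c,[[200,198],[259,198],[318.5,198]],.012)[:,:2].round(4).tolist())
print("rim",ray(c,[[166,224],[354,223]],.012)[:,:2].round(4).tolist())
print("ledge",ray(c,[[231.5,150],[300,150]],.028)[:,:2].round(4).tolist())
print("tabtop",ray(c,[[118,47],[160,47]],.09)[:,:2].round(4).tolist(),"hinge",ray(c,[[190,37],[330,36]],.045)[:,:2].round(4).tolist(), "edge",ray(c,[[194,107],[329,106]],.045)[:,:2].round(4).tolist())
print(rel([.55,-.104,.2],-np.pi/2))
E
```

```text
pock [[0.4429, -0.1274], [0.4429, -0.2021], [0.4428, -0.2776]]
rim [[0.4089, -0.0808], [0.4098, -0.3234]]
ledge [[0.5039, -0.1749], [0.5039, -0.2562]]
tabtop [[0.6054, -0.0872], [0.6057, -0.1271]] hinge [[0.622, -0.1433], [0.6232, -0.2912]] edge [[0.552, -0.1405], [0.5531, -0.2903]]
[-1.000e-04  2.000e-04 -5.000e-04  3.814e-01 -8.999e-01  9.533e-01]
```

Request:
send_rows:
  moves: "0 0 0 0.38 -0.92 0.6 -1;0 0 0 0.38 -0.92 0.6 -1;0 0 0 0.38 -0.92 0.6 -1;0 0 0 0.38 -0.92 0.95 -1;0 0 0 0.38 -0.92 0.95 -1;0 0 0 0.38 -0.92 0.95 -1;0 0 0 0.38 -0.92 0.95 -1"

```text
time: 2.88
eef_pos: [0.5511, -0.0999, 0.2032]
tcp_rot: [1.0, -0.001, 0.001, 0.001]
contact_force: [0.2, -0.6, 0.4]
opening: -0.002
finger_force: 0.0
```

Request:
send_rows:
  moves: "0 0 0 0 0 0.3 -1;0 0 0 0 0 0.55 -1;0 0 0 0 0 0.59 -1;0 0 0 0 0 0.59 -1;0 0 0 0.13 0 0.59 -1;0 0 0 0.25 0 0.59 -1;0 0 0 0.35 0 0.59 -1;0 0 0 0.45 0 0.59 -1;0 0 0 0.53 0 0.59 -1;0 0 0 0.53 0 0.59 -1;0 0 0 0.2 0 0.4 -1;0 0 0 0.1 0 -0.1 -1"

```text
time: 4.38
eef_pos: [0.5787, -0.0973, 0.1707]
tcp_rot: [1.0, -0.0, -0.006, -0.002]
contact_force: [1.8, 0.7, 0.2]
opening: -0.003
finger_force: 0.0
```

```bash
python3 - <<'E'
from h import *
import pickle
s=ctrl.get_state(); print(s["time"],s["eef_pos"])
c=shot("top"); save(c,"t2.png",(360,180,500,340),3.7);pickle.dump(c,open("t2.pkl","wb"))
print(rel([.6,.05,.25],-np.pi/2),rel([.6,.25,.25],-np.pi/2))
E
```

```text
4.375 [ 0.57870575 -0.09734315  0.17070923]
[ 5.000e-04 -1.200e-03 -0.000e+00  8.200e-02 -7.452e-01 -3.318e-01] [ 5.0000e-04 -1.2000e-03 -0.0000e+00  8.1800e-02 -1.7452e+00 -3.3510e-01]
```

View pics/t2.png

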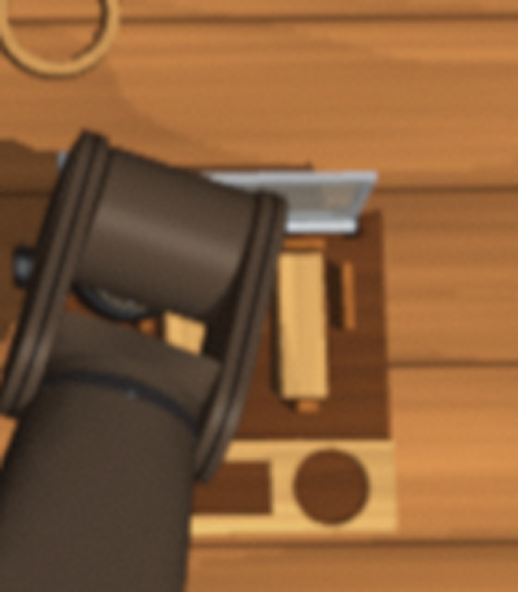

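The flap stands open, with its panel visible at the back at (300–375,175–235) in the crop. Next is the stand.

Request:
send_rows:
  moves: "0 0 0 -0.2 -0.9 -0.5 -0.15;0 0 0 -0.2 -0.9 -0.9 -0.15;0 0 0 -0.2 -0.9 -0.9 -0.15;0 0 0 -0.2 -0.9 -0.9 -0.15;0 0 0 -0.2 -0.9 -0.9 -0.15;0 0 0 -0.2 -0.9 -0.9 -0.15"

```text
time: 5.18
eef_pos: [0.5441, 0.0815, 0.356]
tcp_rot: [1.0, 0.0, 0.002, 0.0]
contact_force: [1.0, -0.2, -1.0]
opening: 0.426
finger_force: 0.0
```

Request:
send_rows:
  moves: "0 0 0.012 -0.2 -0.9 -0.1 -0.15;0 0 0.012 -0.2 -0.9 -0.1 -0.15;0 0 0.012 -0.2 -0.9 -0.1 -0.15;0 0 0.012 -0.2 -0.9 -0.1 -0.15;0 0 0.012 -0.2 -0.9 -0.1 -0.15;0 0 0.012 -0.2 -0.9 -0.1 -0.15"

```text
time: 5.92
eef_pos: [0.5048, 0.2597, 0.3731]
tcp_rot: [0.999, -0.039, -0.001, 0.001]
contact_force: [-0.6, -0.1, 0.2]
opening: 0.422
finger_force: 0.0
```

```bash
python3 - <<'E'
from h import *
import pickle
s=ctrl.get_state(); print(s["time"],s["eef_pos"],s["tcp_rot"],s["opening"])
c=shot("wrist"); save(c,"w3.png");pickle.dump(c,open("w3.pkl","wb"))
E
```

```text
5.925 [0.5047963  0.25970959 0.37311994] [ 9.99233631e-01 -3.91276030e-02 -9.38893844e-04  5.47381446e-04] 0.4216602166040456
```

View pics/w3.png

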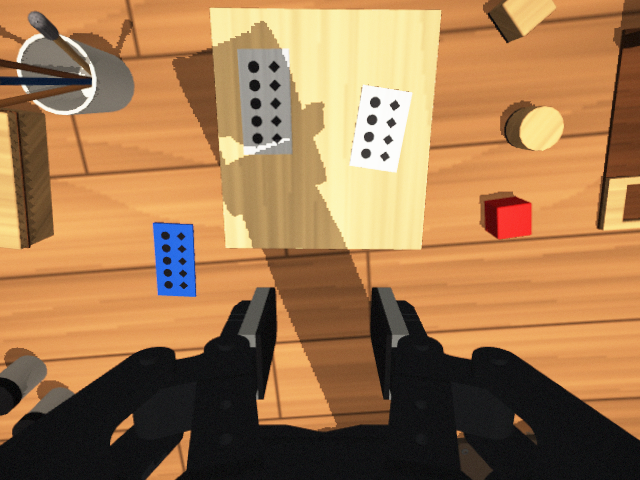

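The wrist view shows the stand with its front edge from (224,249) to (423,250). The large stencil has corners (238,49), (290,48), (291,153) and (244,154). The small stencil has corners (363,85), (411,92), (398,172) and (350,164).

```bash
cat >> h.py <<'E'
E
python3 - <<'E'
from h import *
import pickle
c=pickle.load(open("w3.pkl","rb"))
L=ray(c,[[238,49],[290,48],[291,153],[244,154]],.073)[:,:2];S=ray(c,[[363,85],[411,92],[398,172],[350,164]],.073)[:,:2]
F=ray(c,[[224,249],[423,250],[441,10],[211,9]],.07)[:,:2]
print(L.round(4).tolist(),L.mean(0));print(S.round(4).tolist(),S.mean(0));print(F.round(4).tolist())
d=F[0]-F[1]; sy=d/np.linalg.norm(d); sx=np.array([sy[1],-sy[0]]); o=F[:2].mean(0); print("sf",o,np.linalg.norm(d),"yaw",np.arctan2(sx[1],sx[0]))
for n,Q in(("L",L),("S",S)): q=Q.mean(0)-o; print(n,q@sx,q@sy)
tgt=np.r_[L[:2].mean(0)+.02*sx,.2]; print(tgt,rel(tgt,np.arctan2(-sy[1],-sy[0])))
tgt=np.r_[S[:2].mean(0)+.02*sx,.2]; print(tgt)
E
```

```text
[[0.6416, 0.3312], [0.6388, 0.2811], [0.5398, 0.2902], [0.5425, 0.339]] [0.59070072 0.3104215 ]
[[0.6001, 0.2124], [0.5898, 0.1652], [0.5115, 0.1798], [0.5238, 0.2297]] [0.55628995 0.19677618]
[[0.4399, 0.3759], [0.4215, 0.1535], [0.6602, 0.1357], [0.6778, 0.3522]]
sf [0.43069889 0.2646938 ] 0.2231878669542109 yaw -0.08289832250812881
L 0.1556659572882555 0.058819367947540654
S 0.13078357539725918 -0.05728500960314438
[0.66014854 0.30454038 0.2       ] [ 1.000e-04  2.000e-04  7.000e-04  7.576e-01 -2.844e-01  8.663e-01]
[0.61486831 0.18714603 0.2       ]
```

Request:
send_rows:
  moves: "0 0 0 0.77 -0.29 0.5 -0.15;0 0 0 0.77 -0.29 0.8 -0.15;0 0 0 0.77 -0.29 1 -0.15;0 0 0 0.77 -0.29 1 -0.15;0 0 0 0.77 -0.29 1 -0.15;0 0 0 0.77 -0.29 1 -0.15"

```text
time: 6.72
eef_pos: [0.6624, 0.3066, 0.1738]
tcp_rot: [0.999, -0.038, -0.001, 0.0]
contact_force: [-0.4, 0.3, -0.0]
opening: 0.426
finger_force: 0.0
```

```bash
python3 - <<'E'
from h import *
s=ctrl.get_state(); print(s["eef_pos"],s["opening"],ctrl.finger_overhang,s["contact_force"])
print(rel([.662,.3045,.1],-np.pi/2-.08))
E
```

```text
[0.66241722 0.30659469 0.17381505] 0.42558491312303226 0.014 [-0.39530136  0.27318512 -0.01287364]
[ 1.000e-04  3.000e-04  5.000e-04 -6.000e-04  1.030e-02  3.691e-01]
```

Request:
send_rows:
  moves: "0 0 0 0 0.01 0.25 -0.15;0 0 0 0 0.01 0.4 -0.15;0 0 0 0 0.01 0.425 -0.15;0 0 0 0 0.01 0.43 -0.15;0 0 0 0 0.01 0.43 -0.15"

```text
time: 7.35
eef_pos: [0.6638, 0.3062, 0.092]
tcp_rot: [0.999, -0.038, 0.002, -0.001]
contact_force: [0.0, 0.4, 0.4]
opening: 0.419
finger_force: 0.0
```

Request:
send_rows:
  moves: "0 0 0 0 0 0.01 -0.15;0 0 0 0 0 0.01 -0.15"

```text
time: 7.6
eef_pos: [0.6623, 0.3057, 0.087]
tcp_rot: [0.999, -0.038, 0.0, -0.0]
contact_force: [0.2, 0.4, -0.2]
opening: 0.428
finger_force: 0.0
```

Request:
send_rows:
  moves: "0 0 0 0 0 0.01 -0.15;0 0 0 0 0 0.01 -0.15"

```text
time: 7.85
eef_pos: [0.6619, 0.3056, 0.084]
tcp_rot: [0.999, -0.038, -0.0, 0.0]
contact_force: [0.0, 0.2, 0.0]
opening: 0.425
finger_force: 0.0
```

Request:
send_rows:
  moves: "0 0 0 0 0 0.01 -0.15;0 0 0 0 0 0.01 -0.15"

```text
time: 8.1
eef_pos: [0.6624, 0.3057, 0.0831]
tcp_rot: [0.999, -0.038, 0.0, -0.0]
contact_force: [-1.3, -0.9, 3.7]
opening: 0.424
finger_force: 1.5
```

Request:
send_rows:
  moves: "0 0 0 -0.03 0 -0.005 -0.15;0 0 0 -0.08 0 -0.005 -0.15;0 0 0 -0.14 0 -0.005 -0.15;0 0 0 -0.2 0 -0.005 -0.15;0 0 0 -0.26 0 -0.005 -0.15;0 0 0 -0.32 0 -0.005 -0.15;0 0 0 -0.38 0 -0.005 -0.15;0 0 0 -0.44 0 -0.005 -0.15;0 0 0 -0.5 0 -0.005 -0.15;0 0 0 -0.55 0 -0.005 -0.15;0 0 0 -0.58 0 -0.005 -0.15;0 0 0 -0.6 0 -0.005 -0.15"

```text
time: 9.6
eef_pos: [0.5423, 0.3148, 0.0835]
tcp_rot: [0.999, -0.038, 0.0, -0.0]
contact_force: [-0.0, -0.3, -0.1]
opening: 0.425
finger_force: 0.1
```

```bash
python3 - <<'E'
from h import *
import pickle
s=ctrl.get_state(); print(s["time"],s["eef_pos"],s["contact_force"])
c=shot("wrist"); t=shot("top"); pickle.dump((c,t),open("p4.pkl","wb"))
cv2.imwrite("pics/p4.png",np.hstack([cv2.resize(c["image"],(400,300)),cv2.resize(t["image"][200:350,180:380],(400,300))])[...,::-1])
E
```

```text
9.6 [0.54226545 0.31479624 0.08350292] [-2.59528069e-04 -3.08611205e-01 -9.44805564e-02]
```

View pics/p4.png

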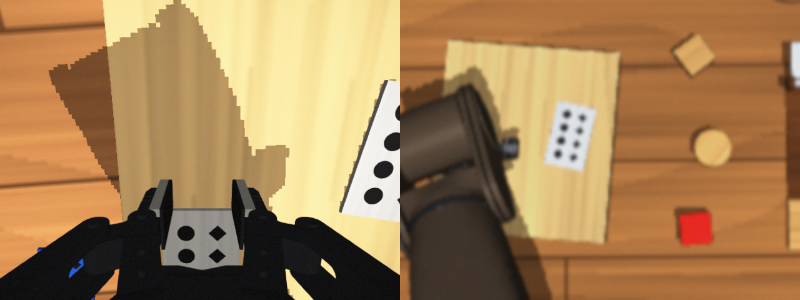

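```bash
python3 - <<'E'
from h import *
import pickle
c,t=pickle.load(open("p4.pkl","rb"))
P=ray(c,[[275,334.5],[375,334.5]],.073)[:,:2]; o=np.array([.432,.2645]); sx=np.array([.9969,-.079])
print(P,(P-o)@sx, (np.array([.5423,.3148])-o)@sx)
E
```

```text
[[0.53358458 0.33397022]
 [0.53073187 0.29568955]] [0.09578152 0.09596182] 0.10598437000000001
```

Request:
send_rows:
  moves: "0 0 0 -0.03 0 0 -0.15;0 0 0 -0.07 0 0 -0.15;0 0 0 -0.11 0 0 -0.15;0 0 0 -0.135 0 0 -0.15;0 0 0 -0.15 0 0 -0.15;0 0 0 -0.15 0 0 -0.15;0 0 0 -0.1 0 0 -0.15;0 0 0 -0.1 0 -0.15 -0.15;0 0 0 -0.1 0 -0.4 -0.15;0 0 0 -0.1 0 -0.4 -0.15"

```text
time: 10.95
eef_pos: [0.5263, 0.3173, 0.169]
tcp_rot: [0.999, -0.038, 0.005, -0.002]
contact_force: [0.5, -0.1, 0.5]
opening: 0.423
finger_force: 0.0
```

```bash
python3 - <<'E'
from h import *
s=ctrl.get_state(); print(s["time"],s["eef_pos"])
# small: far-end middle avg of top/wrist
m=np.array([.597,.1893]); print(rel([.617,.1865,.12],-np.pi/2-.15))
E
```

```text
10.95 [0.52634703 0.31729555 0.16899931]
[-0.0008 -0.0015  0.0118  0.4993  0.6188  0.247 ]
```

Request:
send_rows:
  moves: "0 0 0 0.51 0.595 0 -0.15;0 0 0 0.51 0.595 0 -0.15;0 0 0 0.51 0.595 0 -0.15;0 0 0 0.51 0.595 0 -0.15;0 0 0 0.51 0.595 0.2 -0.15;0 0 0 0.51 0.595 0.35 -0.15;0 0 0 0.51 0.595 0.39 -0.15;0 0 0 0.51 0.595 0.39 -0.15;0 0 0 0.51 0.595 0.39 -0.15"

```text
time: 12.08
eef_pos: [0.6156, 0.1904, 0.0861]
tcp_rot: [0.999, -0.038, 0.001, -0.0]
contact_force: [1.0, 0.3, 0.2]
opening: 0.426
finger_force: 0.0
```

```bash
python3 - <<'E'
from h import *
s=ctrl.get_state(); print(s["time"],s["eef_pos"],s["opening"])
print(rel([.6187,.1905,.0837],-np.pi/2-.079))
E
```

```text
12.075 [0.61560616 0.19043936 0.08611911] 0.4257179648509193
[-0.0001 -0.0002  0.0006  0.0154 -0.0015  0.0121]
```

Request:
send_rows:
  moves: "0 0 0 0 0 0.012 -0.15;0 0 0 0 0 0.012 -0.15;0 0 0 -0.03 0 0.012 -0.15;0 0 0 -0.07 0 0.012 -0.15;0 0 0 -0.11 0 0.012 -0.15;0 0 0 -0.16 0 0.012 -0.15;0 0 0 -0.21 0 0.012 -0.15;0 0 0 -0.26 0 0.012 -0.15;0 0 0 -0.31 0 0.012 -0.15;0 0 0 -0.36 0 0.012 -0.15;0 0 0 -0.4 0 0.012 -0.15;0 0 0 -0.42 0 0.012 -0.15"

```text
time: 13.58
eef_pos: [0.531, 0.1963, 0.083]
tcp_rot: [0.999, -0.038, 0.0, -0.0]
contact_force: [0.2, -0.8, -0.3]
opening: 0.427
finger_force: 0.3
```

Request:
send_rows:
  moves: "0 0 0 -0.03 0 0 -0.15;0 0 0 -0.07 0 0 -0.15;0 0 0 -0.11 0 0 -0.15;0 0 0 -0.15 0 0 -0.15;0 0 0 -0.18 0 0 -0.15;0 0 0 -0.205 0 0 -0.15;0 0 0 -0.21 0 0 -0.15;0 0 0 -0.21 0 0 -0.15;0 0 0 -0.17 0 0 -0.15;0 0 0 -0.17 0 -0.15 -0.15;0 0 0 -0.17 0 -0.45 -0.15;0 0 0 -0.17 0 -0.45 -0.15"

```text
time: 15.08
eef_pos: [0.5018, 0.1994, 0.1789]
tcp_rot: [0.999, -0.038, 0.006, -0.001]
contact_force: [1.2, 0.3, 0.6]
opening: 0.426
finger_force: 0.0
```

Request:
send_rows:
  moves: "0 0 0 -0.25 -0.3 -0.9 1;0 0 0 -0.25 -0.3 -0.9 1;0 0 0 -0.25 -0.3 -0.9 1;0 0 0 -0.25 -0.3 -0.9 1;0 0 0 -0.25 -0.3 -0.9 1;0 0 0 -0.25 -0.3 -0.9 1"

```text
time: 15.82
eef_pos: [0.4519, 0.2617, 0.35]
tcp_rot: [0.999, -0.038, -0.002, 0.001]
contact_force: [0.7, -0.5, -0.5]
opening: 0.999
finger_force: 0.0
```

```bash
python3 - <<'E'
from h import *
import pickle
s=ctrl.get_state(); print(s["time"],s["eef_pos"],s["opening"])
c=shot("wrist"); t=shot("top"); pickle.dump((c,t),open("p5.pkl","wb")); save(c,"w5.png")
E
```

```text
15.825 [0.45193262 0.2617362  0.34998068] 0.9988148266301086
```

View pics/w5.png

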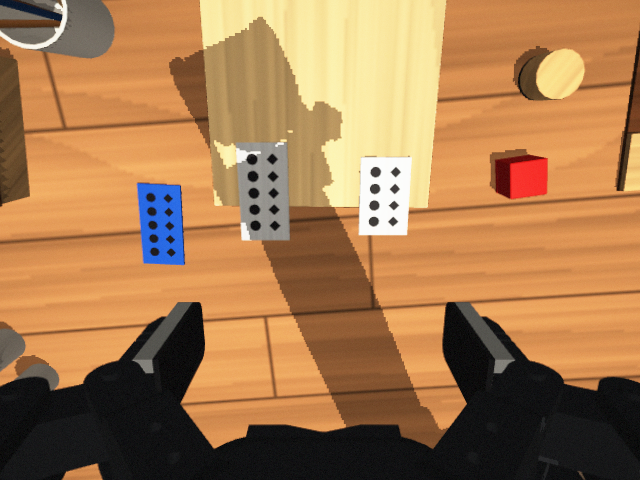

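The wrist view shows both stencils overhanging the front edge (y≈207) by about a third: large corners (237,142), (288,142), (289,240) and (241,240); small corners (362,156), (409,157), (408,235) and (359,235).

```bash
python3 - <<'E'
from h import *
import pickle
c,t=pickle.load(open("p5.pkl","rb"))
for n,q,e in(("L",[[237,142],[288,142],[289,240],[240,240]],.015),("S",[[361.5,156],[409.5,157],[408,235],[359.5,235]],.012)):
    P=ray(c,q,.073)[:,:2]; a=(P[:2].mean(0)-P[2:].mean(0)); a/=np.linalg.norm(a); g=P[2:].mean(0)+e*a
    print(n,P.round(4).tolist(),P.mean(0).round(4),"yaw",np.arctan2(a[1],a[0]).round(3),"grasp",g.round(4))
    print(rel(np.r_[g,.15],-np.pi/2+np.arctan2(a[1],a[0])))
F=ray(c,[[215,206],[428,207.5]],.07)[:,:2]; print(F)
E
```

```text
L [[0.5025, 0.3416], [0.4988, 0.2921], [0.399, 0.3011], [0.4029, 0.3522]] [0.4508 0.3217] yaw -0.098 grasp [0.4159 0.3252]
[ 3.0000e-04  7.0000e-04  3.5000e-03 -2.0010e-01 -3.0440e-01  1.0017e+00]
S [[0.48, 0.2212], [0.4754, 0.1741], [0.395, 0.1767], [0.3989, 0.2271]] [0.4373 0.1998] yaw -0.053 grasp [0.4089 0.2013]
[ 3.0000e-04  7.0000e-04 -3.7000e-03 -1.8740e-01  3.1590e-01  1.0028e+00]
[[0.44030912 0.37350868]
 [0.4221559  0.15516965]]
```

Request:
send_rows:
  moves: "0 0 0.002 -0.2 -0.305 0.3 0.6;0 0 0.002 -0.2 -0.305 0.6 0.6;0 0 0.002 -0.2 -0.305 0.9 0.6;0 0 0.002 -0.2 -0.305 1 0.6;0 0 0.002 -0.2 -0.305 1 0.6;0 0 0.002 -0.2 -0.305 1 0.6"

```text
time: 16.68
eef_pos: [0.418, 0.3264, 0.1543]
tcp_rot: [0.999, -0.044, 0.001, -0.0]
contact_force: [-0.3, 0.2, 2.2]
opening: 0.801
finger_force: 0.0
```

```bash
python3 - <<'E'
from h import *
s=ctrl.get_state(); print(s["time"],s["eef_pos"],s["opening"])
print(rel([.416,.3255,.067],-np.pi/2-.09))
c=shot("wrist"); save(c,"w6.png")
E
```

```text
16.675 [0.41804812 0.32640036 0.15429339] 0.801439256210745
[-1.000e-04 -2.000e-04  2.000e-04 -1.050e-02  5.800e-03  4.364e-01]
```

View pics/w6.png

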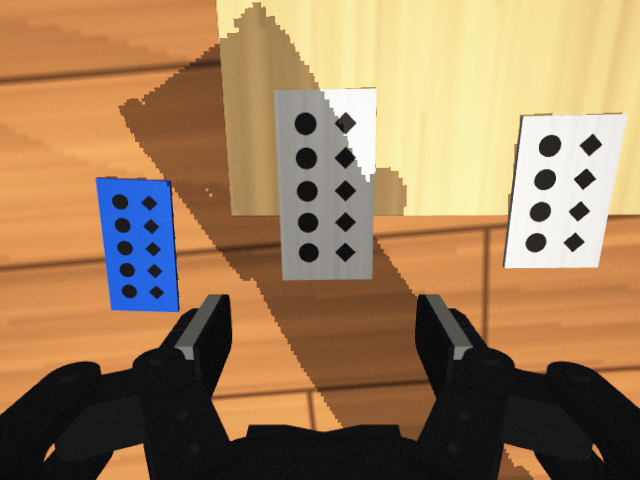

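The plate's near end, (282,279) to (372,279), is centred between the fingers. I'll descend and grip.

Request:
send_rows:
  moves: "0 0 0 -0.01 0.003 0.2 0.6;0 0 0 -0.01 0.003 0.38 0.6;0 0 0 -0.01 0.003 0.43 0.6;0 0 0 -0.01 0.003 0.435 0.6;0 0 0 -0.01 0.003 0.435 0.6;0 0 0 -0.01 0.003 0.435 0;0 0 0 -0.01 0.003 0.435 -0.5;0 0 0 -0.01 0.003 0.435 -1;0 0 0 -0.01 0.003 0.435 -1;0 0 0 -0.01 0.003 0.435 -1;0 0 0 -0.01 0.003 0.435 -1"
  newtons: 50

```text
time: 18.1
eef_pos: [0.416, 0.3264, 0.0675]
tcp_rot: [0.999, -0.044, 0.001, -0.001]
contact_force: [-1.0, -1.3, 6.2]
opening: 0.564
finger_force: 50.7
```

Request:
send_rows:
  moves: "0 0 0 0 0 -0.05 -1;0 0 0 0 0 -0.12 -1;0 0 0 0 0 -0.25 -1;0 0 0 0 0 -0.45 -1;0 0 0 0 0 -0.6 -1;0 0 0 0 0 -0.6 -1;0 0 0 0 0 -0.6 -1"

```text
time: 18.98
eef_pos: [0.4142, 0.3254, 0.1848]
tcp_rot: [0.999, -0.044, -0.001, 0.0]
contact_force: [-0.1, -0.3, -1.1]
opening: 0.561
finger_force: 51.6
```

```bash
python3 - <<'E'
from h import *
import pickle
s=ctrl.get_state(); print(s["time"],s["eef_pos"],s["opening"])
c=shot("wrist"); save(c,"w7.png");pickle.dump(c,open("w7.pkl","wb"))
print(rel([.42,.15,.25],-np.pi/2))
E
```

```text
18.975 [0.41420041 0.32540338 0.184821  ] 0.5609874267520052
[ 3.000e-04  5.000e-04 -1.400e-02  1.067e-01  8.708e-01 -3.281e-01]
```

View pics/w7.png

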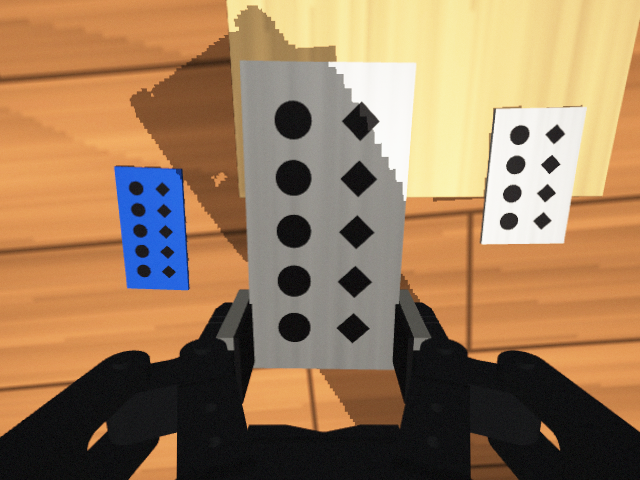

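```bash
python3 - <<'E'
from h import *
import pickle
c=pickle.load(open("w7.pkl","rb")); p,r=tool()
for z in (.187,.190,.193):
    P=ray(c,[[240,61],[414,63],[397,369],[254,368]],z); q=r.inv().apply(P-p); print(z,np.linalg.norm(q[0]-q[1]).round(4),np.linalg.norm(q[2]-q[3]).round(4),np.linalg.norm(q[0]-q[3]).round(4),q.mean(0).round(4)); 
print(q.round(4).tolist())
E
```

```text
0.187 0.0498 0.0511 0.1015 [ 0.0347  0.0008 -0.003 ]
0.19 0.0486 0.0499 0.099 [ 0.0356  0.0008 -0.006 ]
0.193 0.0474 0.0487 0.0966 [ 0.0364  0.0007 -0.009 ]
[[0.0849, -0.0229, -0.0092], [0.0845, 0.0245, -0.0091], [-0.012, 0.025, -0.0088], [-0.0117, -0.0237, -0.0089]]
```

Request:
send_rows:
  moves: "0 0 -0.014 0.1 0.2 -0.3 -1;0 0 -0.014 0.2 0.5 -0.375 -1;0 0 -0.014 0.36 0.7 -0.375 -1;0 0 -0.014 0.36 0.9 -0.375 -1;0 0 -0.014 0.36 0.9 -0.375 -1;0 0 -0.014 0.36 0.9 -0.375 -1;0 0 -0.014 0.36 0.9 -0.375 -1"

```text
time: 19.9
eef_pos: [0.4704, 0.1411, 0.2602]
tcp_rot: [1.0, 0.001, -0.001, -0.0]
contact_force: [0.7, 0.7, -1.0]
opening: 0.564
finger_force: 52.0
```

Request:
send_rows:
  moves: "0 0 0 0.12 0.25 0 -1;0 0 0 0.15 0.5 0 -1;0 0 0 0.2 0.75 0 -1;0 0 0 0.22 0.98 0 -1;0 0 0 0.22 0.98 0 -1;0 0 0 0.22 0.98 0 -1"

```text
time: 20.65
eef_pos: [0.5148, -0.0548, 0.2607]
tcp_rot: [1.0, 0.0, -0.0, -0.0]
contact_force: [-0.0, 0.8, -0.2]
opening: 0.562
finger_force: 52.0
```

```bash
python3 - <<'E'
from h import *
s=ctrl.get_state(); print(s["time"],s["eef_pos"],s["opening"],s["qpos"])
print(rel([.505,-.2565,.13],-np.pi/2))
E
```

```text
20.65 [ 0.51479396 -0.05480912  0.26067568] 0.5622049032162041 [-3.02489380e-01 -7.65413498e-02  1.94209536e+00  6.00129657e-04
  1.27689564e+00  1.26747964e+00]
[-1.0000e-04  1.0000e-04  1.0000e-04 -4.9200e-02  1.0089e+00  6.5260e-01]
```

Request:
send_rows:
  moves: "0 0 0 -0.05 0.3 0 -1;0 0 0 -0.05 0.6 0 -1;0 0 0 -0.05 0.9 0.2 -1;0 0 0 -0.05 1 0.4 -1;0 0 0 -0.05 1 0.65 -1;0 0 0 -0.05 1 0.72 -1;0 0 0 -0.05 1 0.72 -1;0 0 0 -0.05 1 0.72 -1"

```text
time: 21.65
eef_pos: [0.5065, -0.256, 0.1197]
tcp_rot: [1.0, 0.001, 0.002, 0.001]
contact_force: [-0.3, -0.9, -0.3]
opening: 0.563
finger_force: 52.1
```

```bash
python3 - <<'E'
from h import *
import pickle
s=ctrl.get_state(); print(s["time"],s["eef_pos"],s["opening"])
c=shot("wrist"); save(c,"w8.png");pickle.dump(c,open("w8.pkl","wb"))
E
```

```text
21.65 [ 0.50653025 -0.25598912  0.11973628] 0.562759096384624
```

View pics/w8.png

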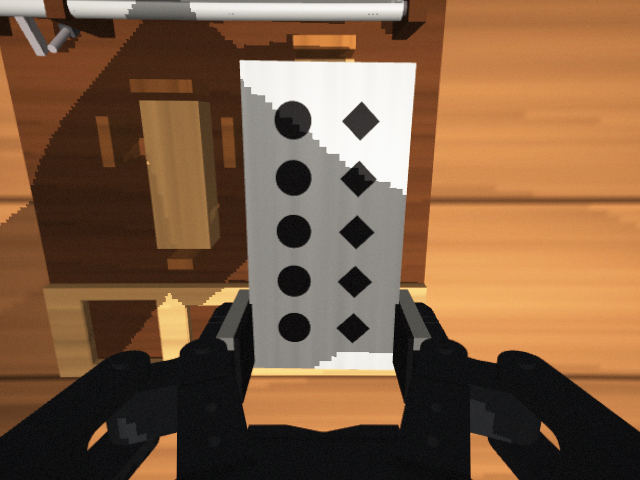

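The held plate is at (240–415,61–370). The small ledge's top face is at (140,101), (206,102), (211,248), (159,249), and its cheeks are at x 97–115 and 222–236. The large bay's far stop is at (293–356,36–48).

```bash
python3 - <<'E'
from h import *
import pickle
c=pickle.load(open("w8.pkl","rb"))
print("S ledge",ray(c,[[140,101],[206,102],[211,248],[159,249]],.028)[:,:2].round(4).tolist())
print("S cheeks top inner",ray(c,[[114,117],[223,118],[115,166],[223,167]],.036)[:,:2].round(4).tolist())
print("S far stop",ray(c,[[130,80],[192,80],[130,92],[192,92]],.036)[:,:2].round(4).tolist())
print("L far stop",ray(c,[[293,36],[356,36],[293,48],[356,48]],.036)[:,:2].round(4).tolist(),"ledge far",ray(c,[[295,55],[355,55]],.028)[:,:2].round(4).tolist())
P=ray(c,[[240,61],[414,63],[397,369],[254,368]],.1245); print("plate",P.round(4).tolist(),P.mean(0))
E
```

```text
S ledge [[0.5839, -0.1622], [0.5837, -0.1957], [0.5048, -0.1922], [0.5042, -0.1628]]
S cheeks top inner [[0.576, -0.1519], [0.576, -0.2058], [0.5518, -0.1488], [0.5516, -0.2041]]
S far stop [[0.5932, -0.1621], [0.5936, -0.192], [0.5878, -0.1613], [0.5881, -0.1915]]
L far stop [[0.6133, -0.2416], [0.6134, -0.2715], [0.6081, -0.2415], [0.6082, -0.2716]] ledge far [[0.6061, -0.2419], [0.6062, -0.2718]]
plate [[0.5916, -0.2324, 0.1245], [0.5912, -0.2813, 0.1245], [0.4919, -0.2818, 0.1245], [0.4923, -0.2318, 0.1245]] [ 0.54173302 -0.25679706  0.1245    ]
```

Request:
send_rows:
  moves: "0 0 0 0.064 0 0.1 -1;0 0 0 0.064 0 0.25 -1;0 0 0 0.064 0 0.36 -1;0 0 0 0.064 0 0.41 -1;0 0 0 0.064 0 0.41 -1;0 0 0 0.064 0 0.41 -1"

```text
time: 22.45
eef_pos: [0.5186, -0.2565, 0.0366]
tcp_rot: [1.0, -0.0, 0.001, 0.001]
contact_force: [0.3, 0.5, -0.6]
opening: 0.565
finger_force: 52.1
```

```bash
python3 - <<'E'
from h import *
s=ctrl.get_state(); print(s["time"],s["eef_pos"],s["contact_force"])
print(rel([.5194,-.256,.0258],-np.pi/2))
E
```

```text
22.45 [ 0.51855761 -0.25651143  0.03663063] [ 0.25962631  0.48364554 -0.61906818]
[ 0.0003 -0.0004 -0.      0.0041 -0.0027  0.0542]
```

Request:
send_rows:
  moves: "0 0 0 0.004 -0.002 0.02 -1;0 0 0 0.004 -0.002 0.04 -1;0 0 0 0.004 -0.002 0.052 -1;0 0 0 0.004 -0.002 0.055 -1;0 0 0 0.004 -0.002 0.055 -1"

```text
time: 23.08
eef_pos: [0.5189, -0.2558, 0.026]
tcp_rot: [1.0, 0.0, 0.0, 0.0]
contact_force: [-3.8, 2.9, 9.6]
opening: 0.563
finger_force: 52.8
```

Request:
send_rows:
  moves: "0 0 0 0 0 0 0.15;0 0 0 0 0 0 0.3;0 0 0 0 0 0 0.45;0 0 0 0 0 0 0.45;0 0 0 0 0 0 0.45;0 0 0 0 0 -0.1 0.45;0 0 0 0 0 -0.3 0.45;0 0 0 0 0 -0.6 0.45;0 0 0 -0.05 0 -0.95 0.45;0 0 0 -0.05 0 -0.95 0.45;0 0 0 -0.05 0 -0.95 0.45"

```text
time: 24.45
eef_pos: [0.5086, -0.2556, 0.2157]
tcp_rot: [1.0, -0.0, 0.001, 0.001]
contact_force: [0.6, 0.2, -0.9]
opening: 0.723
finger_force: 0.0
```

```bash
python3 - <<'E'
from h import *
import pickle
s=ctrl.get_state(); print(s["time"],s["eef_pos"])
c=shot("wrist");t=shot("top"); pickle.dump((c,t),open("w9.pkl","wb"))
cv2.imwrite("pics/w9.png",np.hstack([cv2.resize(c["image"],(440,330)),cv2.resize(t["image"][200:350,180:340],(352,330))])[...,::-1])
print(rel([.45,-.05,.25],-np.pi/2))
E
```

```text
24.45 [ 0.5085766  -0.25561018  0.21572753]
[-3.0000e-04  4.0000e-04 -0.0000e+00 -2.8820e-01 -1.0241e+00 -1.8550e-01]
```

View pics/w9.png

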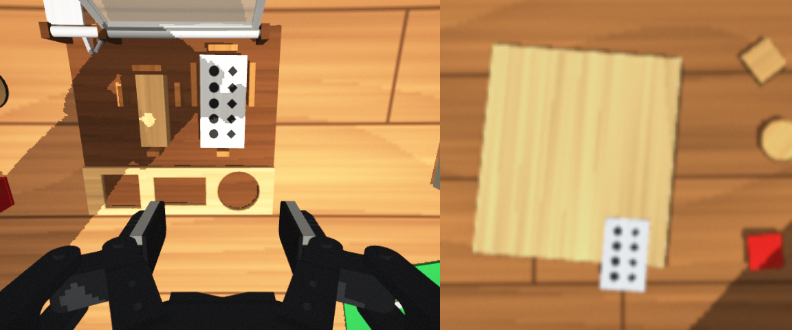

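The large stencil sits in its bay between cheeks and stops. The small one still overhangs at the stand, so that is next.

Request:
send_rows:
  moves: "0 0 0 -0.02 -0.3 -0.15 0.6;0 0 0 -0.02 -0.6 -0.2 0.6;0 0 0 -0.02 -0.9 -0.2 0.6;0 0 0 -0.02 -1 -0.2 0.6;0 0 0 -0.02 -1 -0.2 0.6"

```text
time: 25.18
eef_pos: [0.5035, -0.0539, 0.2518]
tcp_rot: [1.0, 0.001, -0.002, -0.001]
contact_force: [-0.2, -0.2, -0.1]
opening: 0.803
finger_force: 0.0
```

Request:
send_rows:
  moves: "0 0 0.005 -0.15 -0.3 0 0.6;0 0 0.01 -0.2 -0.6 0 0.6;0 0 0.01 -0.3 -0.9 0 0.6;0 0 0.01 -0.4 -1 0 0.6;0 0 0.01 -0.4 -1 0 0.6"

```text
time: 25.8
eef_pos: [0.4236, 0.1449, 0.2527]
tcp_rot: [1.0, -0.031, -0.001, 0.0]
contact_force: [-0.0, -0.2, -0.5]
opening: 0.8
finger_force: 0.0
```

```bash
python3 - <<'E'
from h import *
s=ctrl.get_state(); print(s["time"],s["eef_pos"])
print(rel([.409,.2013,.13],-np.pi/2-.062))
E
```

```text
25.8 [0.42355334 0.1448673  0.25273508]
[ 1.000e-04  3.000e-04  2.000e-04 -8.850e-02 -2.777e-01  6.137e-01]
```

Request:
send_rows:
  moves: "0 0 0 -0.088 -0.278 0.2 0.6;0 0 0 -0.088 -0.278 0.5 0.6;0 0 0 -0.088 -0.278 0.61 0.6;0 0 0 -0.088 -0.278 0.61 0.6;0 0 0 -0.088 -0.278 0.61 0.6"

```text
time: 26.42
eef_pos: [0.412, 0.2004, 0.1331]
tcp_rot: [0.999, -0.032, 0.001, -0.0]
contact_force: [-0.9, -0.4, -0.3]
opening: 0.802
finger_force: 0.0
```

```bash
python3 - <<'E'
from h import *
import pickle
s=ctrl.get_state(); print(s["time"],s["eef_pos"])
c=shot("wrist"); hsv=cv2.cvtColor(c["image"],cv2.COLOR_RGB2HSV)
w=((hsv[...,1]<40)&(hsv[...,2]>120)).astype(np.uint8); w[320:]=0; w[:,:200]=0; w[:,450:]=0
w=cv2.morphologyEx(w,cv2.MORPH_CLOSE,np.ones((9,9)))
k=max(cv2.findContours(w,0,1)[0],key=cv2.contourArea); b=cv2.boxPoints(cv2.minAreaRect(k)); print(b.round())
P=ray(c,b,.073)[:,:2]; print(P.round(4).tolist(),P.mean(0), np.linalg.norm(P[1]-P[0]),np.linalg.norm(P[2]-P[1]))
print(rel([.409,.2013,.067],-np.pi/2-.062))
E
```

```text
26.425 [0.41202412 0.20042097 0.13308082]
[[267. 128.]
 [376. 128.]
 [376. 291.]
 [267. 291.]]
[[0.4788, 0.2215], [0.4756, 0.1726], [0.3961, 0.1748], [0.3996, 0.2297]] [0.43752055 0.19961833] 0.04894797575894353 0.0795870005318962
[-1.000e-04 -5.000e-04 -4.000e-04 -1.730e-02 -1.800e-03  3.331e-01]
```

Request:
send_rows:
  moves: "0 0 0 -0.012 -0.003 0.15 0.6;0 0 0 -0.012 -0.003 0.28 0.6;0 0 0 -0.012 -0.003 0.33 0.6;0 0 0 -0.012 -0.003 0.333 0.6;0 0 0 -0.012 -0.003 0.333 0.6;0 0 0 -0.012 -0.003 0.333 0;0 0 0 -0.012 -0.003 0.333 -0.5;0 0 0 -0.012 -0.003 0.333 -1;0 0 0 -0.012 -0.003 0.333 -1;0 0 0 -0.012 -0.003 0.333 -1;0 0 0 -0.012 -0.003 0.333 -1"
  newtons: 50

```text
time: 27.85
eef_pos: [0.4089, 0.2022, 0.0665]
tcp_rot: [1.0, -0.031, 0.001, -0.0]
contact_force: [-2.0, -0.4, 6.0]
opening: 0.561
finger_force: 50.8
```

Request:
send_rows:
  moves: "0 0 0 0 0 -0.05 -1;0 0 0 0 0 -0.12 -1;0 0 0 0 0 -0.25 -1;0 0 0 0 0 -0.45 -1;0 0 0 0 0 -0.7 -1;0 0 0 0.05 0 -0.9 -1;0 0 0 0.05 0 -0.9 -1;0 0 0 0.05 0 -0.9 -1"

```text
time: 28.85
eef_pos: [0.4173, 0.2012, 0.2447]
tcp_rot: [1.0, -0.032, -0.001, 0.0]
contact_force: [-1.4, 0.7, -1.1]
opening: 0.563
finger_force: 51.6
```

Request:
send_rows:
  moves: "0 0 -0.01 0.15 0.3 0 -1;0 0 -0.01 0.3 0.6 0 -1;0 0 -0.01 0.4 0.9 0 -1;0 0 -0.01 0.4 1 0 -1;0 0 -0.01 0.4 1 0 -1;0 0 -0.01 0.4 1 0 -1"

```text
time: 29.6
eef_pos: [0.4843, -0.0026, 0.2439]
tcp_rot: [1.0, -0.0, -0.001, -0.001]
contact_force: [0.3, -0.4, -1.0]
opening: 0.568
finger_force: 51.7
```

```bash
python3 - <<'E'
from h import *
s=ctrl.get_state(); print(s["time"],s["eef_pos"],s["opening"])
print(rel([.505,-.1768,.12],-np.pi/2))
E
```

```text
29.6 [ 0.48429156 -0.00259647  0.24389568] 0.5678478834486375
[-2.000e-04  5.000e-04 -0.000e+00  1.055e-01  8.717e-01  6.182e-01]
```

Request:
send_rows:
  moves: "0 0 0 0.1 0.3 0 -1;0 0 0 0.1 0.6 0.1 -1;0 0 0 0.1 0.872 0.3 -1;0 0 0 0.1 0.872 0.55 -1;0 0 0 0.1 0.872 0.62 -1;0 0 0 0.1 0.872 0.62 -1;0 0 0 0.1 0.872 0.62 -1"

```text
time: 30.48
eef_pos: [0.5068, -0.1773, 0.1238]
tcp_rot: [1.0, 0.001, 0.002, 0.001]
contact_force: [0.3, -0.7, 0.0]
opening: 0.566
finger_force: 51.9
```

```bash
python3 - <<'E'
from h import *
import pickle
s=ctrl.get_state(); print(s["time"],s["eef_pos"])
c=shot("wrist"); pickle.dump(c,open("w10.pkl","wb")); save(c,"w10.png")
E
```

```text
30.475 [ 0.5068274  -0.17734635  0.12381801]
```

View pics/w10.png

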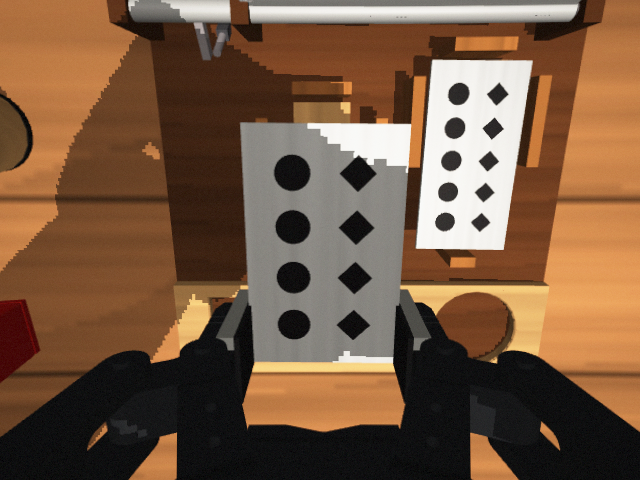

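The held small plate has corners (240,123), (411,124), (397,362) and (254,363). The small bay's far stop is at (292–351,82–94), and the large stencil lies in its bay.

```bash
python3 - <<'E'
from h import *
import pickle
c=pickle.load(open("w10.pkl","rb"))
F=ray(c,[[292,82],[351,82],[292,94],[351,94]],.036)[:,:2];print(F.round(4).tolist(),"ledge",ray(c,[[293,110],[351,110]],.028)[:,:2].round(4).tolist())
P=ray(c,[[240,123],[411,124],[397,362],[254,363]],.1285)[:,:2]; print(P.round(4).tolist(),P.mean(0))
print("L plate",ray(c,[[432,60],[532,61],[503,249],[416,248]],.031)[:,:2].mean(0))
b=np.array([F[2:,0].mean()-.0435,F[:,1].mean()]); d=b-P.mean(0); print("bay",b,"shift",d, d/.2*[1,-1])
E
```

```text
[[0.5936, -0.1616], [0.5937, -0.1911], [0.588, -0.1615], [0.588, -0.1912]] ledge [[0.5804, -0.1613], [0.5805, -0.192]]
[[0.5752, -0.1527], [0.575, -0.2029], [0.4949, -0.203], [0.4945, -0.1532]] [ 0.53490135 -0.17795808]
L plate [ 0.55429886 -0.25617296]
bay [ 0.54449962 -0.17638671] shift [0.00959827 0.00157137] [ 0.04799137 -0.00785685]
```

Request:
send_rows:
  moves: "0 0 0 0.048 -0.007 0.1 -1;0 0 0 0.048 -0.007 0.25 -1;0 0 0 0.048 -0.007 0.38 -1;0 0 0 0.048 -0.007 0.43 -1;0 0 0 0.048 -0.007 0.43 -1;0 0 0 0.048 -0.007 0.43 -1"

```text
time: 31.28
eef_pos: [0.516, -0.1769, 0.0371]
tcp_rot: [1.0, -0.0, 0.001, 0.001]
contact_force: [0.7, -0.7, -0.6]
opening: 0.564
finger_force: 51.8
```

```bash
python3 - <<'E'
from h import *
s=ctrl.get_state(); print(s["time"],s["eef_pos"],s["contact_force"])
print(rel([.5164,-.1758,.0255],-np.pi/2))
E
```

```text
31.275 [ 0.51599464 -0.17687976  0.03709483] [ 0.67356736 -0.72247867 -0.61951044]
[ 0.0002 -0.0004 -0.      0.0019 -0.0055  0.058 ]
```

Request:
send_rows:
  moves: "0 0 0 0.002 -0.005 0.02 -1;0 0 0 0.002 -0.005 0.04 -1;0 0 0 0.002 -0.005 0.055 -1;0 0 0 0.002 -0.005 0.058 -1;0 0 0 0.002 -0.005 0.058 -1"

```text
time: 31.9
eef_pos: [0.5156, -0.1756, 0.025]
tcp_rot: [1.0, -0.0, -0.0, 0.0]
contact_force: [-2.7, 1.5, 5.9]
opening: 0.561
finger_force: 52.4
```

Request:
send_rows:
  moves: "0 0 0 0 0 0 0.15;0 0 0 0 0 0 0.3;0 0 0 0 0 0 0.45;0 0 0 0 0 0 0.45;0 0 0 0 0 0 0.45;0 0 0 0 0 -0.1 0.45;0 0 0 0 0 -0.3 0.45;0 0 0 0 0 -0.6 0.45;0 0 0 -0.05 0 -0.95 0.45;0 0 0 -0.05 0 -0.95 0.45"

```text
time: 33.15
eef_pos: [0.5075, -0.1767, 0.2201]
tcp_rot: [1.0, -0.0, 0.005, 0.003]
contact_force: [-0.5, 0.1, -0.1]
opening: 0.727
finger_force: 0.0
```

Request:
send_rows:
  moves: "0 0 0 0 -0.3 -0.3 0.6;0 0 0 0 -0.5 -0.6 0.6;0 0 0 0 -0.8 -0.6 0.6;0 0 0 0 -0.8 -0.6 0.6;0 0 0 0 -0.8 -0.6 0.6;0 0 0 0 -0.8 -0.6 0.6"

```text
time: 33.9
eef_pos: [0.5049, -0.0159, 0.3323]
tcp_rot: [1.0, -0.0, -0.001, -0.0]
contact_force: [-0.1, -0.1, -1.3]
opening: 0.803
finger_force: 0.0
```

```bash
python3 - <<'E'
from h import *
import pickle
s=ctrl.get_state(); print(s["time"],s["eef_pos"])
c=shot("wrist"); pickle.dump(c,open("w11.pkl","wb")); save(c,"w11.png")
E
```

```text
33.9 [ 0.50489665 -0.01592922  0.33227078]
```

View pics/w11.png

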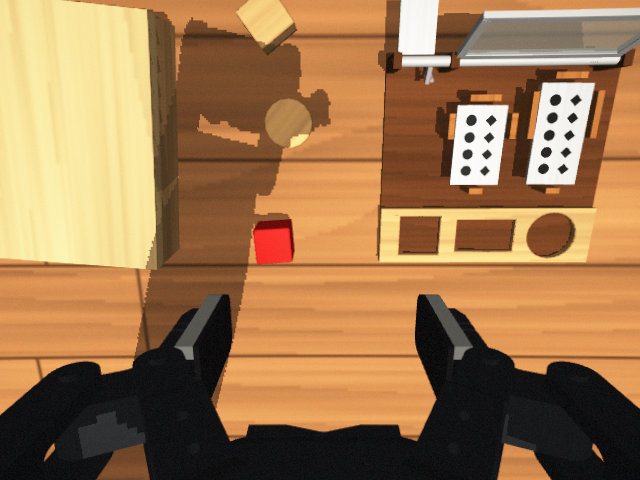

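Both stencils are seated and the flap is still open. The round stamp's top is at (289,122), the square stamp is at (266,22), and the pockets are at (420,235), (484,235) and (550,234).

```bash
python3 - <<'E'
from h import *
import pickle
c=pickle.load(open("w11.pkl","rb"))
r=ray(c,[[288.5,122.5],[265,122],[312,122]],.04)[:,:2]; print("round",r)
print("sq corners",ray(c,[[236,12],[267,45],[294,25]],.04)[:,:2], "pockets",ray(c,[[420,235],[484,235],[550.5,234.5]],.012)[:,:2].round(4).tolist())
print(rel([r[0,0],r[0,1],.15],-np.pi/2))
E
```

```text
round [[ 0.56790992  0.01887568]
 [ 0.5683372   0.04230938]
 [ 0.5684183  -0.00460193]]
sq corners [[0.66545235 0.06474594]
 [0.63806152 0.03736262]
 [0.6549975  0.01147003]] pockets [[0.4423, -0.1275], [0.4424, -0.2008], [0.443, -0.2759]]
[-0.000e+00  4.000e-04 -2.000e-04  3.170e-01 -1.756e-01  9.108e-01]
```

Request:
send_rows:
  moves: "0 0 0 0.316 -0.174 0.3 0.9;0 0 0 0.316 -0.174 0.6 0.9;0 0 0 0.316 -0.174 0.9 0.9;0 0 0 0.316 -0.174 1 0.9;0 0 0 0.316 -0.174 1 0.9;0 0 0 0.316 -0.174 1 0.9"

```text
time: 34.7
eef_pos: [0.5695, 0.0185, 0.1353]
tcp_rot: [1.0, -0.001, 0.001, 0.0]
contact_force: [0.7, -0.8, -0.0]
opening: 0.953
finger_force: 0.0
```

```bash
python3 - <<'E'
from h import *
import pickle
s=ctrl.get_state(); print(s["time"],s["eef_pos"])
c=shot("wrist"); pickle.dump(c,open("w12.pkl","wb")); save(c,"w12.png")
print(rel([.568,.0188,.027],-np.pi/2))
E
```

```text
34.7 [0.56951433 0.01851543 0.13529513]
[ 1.000e-04 -6.000e-04 -2.000e-04 -1.250e-02 -1.300e-03  5.462e-01]
```

View pics/w12.png

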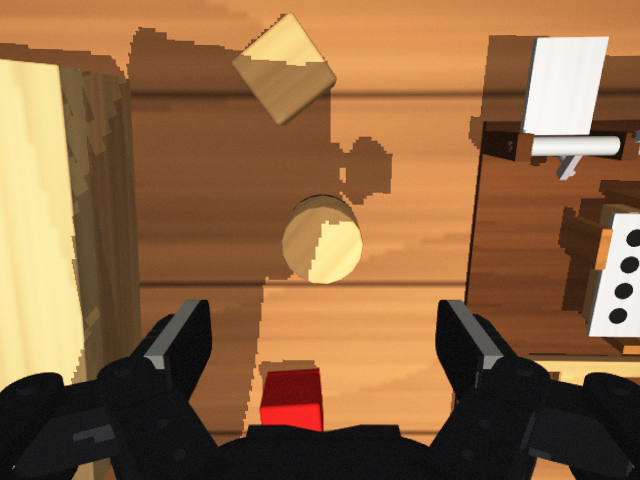

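The round stamp's top is at (323,245), centred between the fingers. The square stamp's top corners are (289,13), (335,78), (283,124) and (232,62).

```bash
python3 - <<'E'
from h import *
import pickle
c=pickle.load(open("w12.pkl","rb"))
r=ray(c,[[322.5,245]],.04)[0]; print(r, rel([r[0],r[1],.027],-np.pi/2))
q=ray(c,[[289,13],[335,76],[283,124],[232,62]],.04)[:,:2]; print(q.round(4).tolist(),q.mean(0),np.linalg.norm(np.roll(q,1,0)-q,axis=1),[np.arctan2(*(q[(i+1)%4]-q[i])[::-1]).round(3) for i in range(4)])
E
```

```text
[0.56835472 0.01893647 0.04      ] [ 1.000e-04 -6.000e-04 -2.000e-04 -1.070e-02 -2.000e-03  5.462e-01]
[[0.6883, 0.0353], [0.6596, 0.0124], [0.6359, 0.0399], [0.6661, 0.0649]] [0.66248079 0.03812433] [0.03695324 0.03669704 0.03626502 0.03919903] [np.float64(-2.468), np.float64(2.283), np.float64(0.691), np.float64(-0.927)]
```

Request:
send_rows:
  moves: "0 0 0 -0.01 -0.002 0.25 0.9;0 0 0 -0.01 -0.002 0.45 0.9;0 0 0 -0.01 -0.002 0.54 0.9;0 0 0 -0.01 -0.002 0.545 0.9;0 0 0 -0.01 -0.002 0.545 0.9;0 0 0 -0.01 -0.002 0.545 0;0 0 0 -0.01 -0.002 0.545 -0.6;0 0 0 -0.01 -0.002 0.545 -1;0 0 0 -0.01 -0.002 0.545 -1;0 0 0 -0.01 -0.002 0.545 -1;0 0 0 -0.01 -0.002 0.545 -1;0 0 0 -0.01 -0.002 0.545 -1"
  newtons: 40

```text
time: 36.25
eef_pos: [0.5676, 0.0197, 0.0263]
tcp_rot: [1.0, -0.0, 0.001, 0.0]
contact_force: [-0.8, -0.8, 6.7]
opening: 0.549
finger_force: 41.5
```

Request:
send_rows:
  moves: "0 0 0 0 0 -0.1 -1;0 0 0 0 0 -0.4 -1;0 0 0 0 0.2 -0.6 -1;0 0 0 -0.1 0.5 -0.6 -1;0 0 0 -0.2 0.8 -0.6 -1;0 0 0 -0.3 1 -0.6 -1;0 0 0 -0.3 1 -0.6 -1;0 0 0 -0.3 1 -0.6 -1"

```text
time: 37.25
eef_pos: [0.5063, -0.1798, 0.1452]
tcp_rot: [1.0, -0.0, 0.0, -0.0]
contact_force: [0.5, -0.2, -0.8]
opening: 0.545
finger_force: 41.4
```

```bash
python3 - <<'E'
from h import *
s=ctrl.get_state(); print(s["time"],s["eef_pos"],s["opening"])
print(rel([.443,-.2774,.1],-np.pi/2))
E
```

```text
37.25 [ 0.50633996 -0.17983703  0.14518921] 0.5449034917634358
[-1.000e-04 -0.000e+00 -1.000e-04 -3.164e-01  4.881e-01  2.257e-01]
```

Request:
send_rows:
  moves: "0 0 0 -0.15 0.25 0 -1;0 0 0 -0.32 0.487 0 -1;0 0 0 -0.32 0.487 0.2 -1;0 0 0 -0.32 0.487 0.4 -1;0 0 0 -0.32 0.487 0.4 -1;0 0 0 -0.32 0.487 0.4 -1"

```text
time: 38.0
eef_pos: [0.4436, -0.2773, 0.0661]
tcp_rot: [1.0, 0.001, 0.001, 0.001]
contact_force: [-0.1, 0.3, -0.1]
opening: 0.549
finger_force: 41.5
```

```bash
python3 - <<'E'
from h import *
import pickle
s=ctrl.get_state(); print(s["time"],s["eef_pos"])
print(rel([.4425,-.2772,.032],-np.pi/2))
c=shot("wrist"); pickle.dump(c,open("w13.pkl","wb"))
im=c["image"];hsv=cv2.cvtColor(im,cv2.COLOR_RGB2HSV)
print(proj(c,[[.443,-.2774,.012],[.443,-.2504,.012],[.443,-.3044,.012],[.416,-.2774,.012],[.47,-.2774,.012]]).round(1))
E
```

```text
38.0 [ 0.44364855 -0.27731065  0.06611576]
[ 0.0002 -0.0002  0.0002 -0.006  -0.0007  0.1706]
[[323.4 270. ]
 [267.3 269.9]
 [379.5 270.1]
 [323.3 320.6]
 [323.6 215.5]]
```

Request:
send_rows:
  moves: "0 0 0 -0.005 0 0.06 -1;0 0 0 -0.005 0 0.12 -1;0 0 0 -0.005 0 0.15 -1;0 0 0 -0.005 0 0.165 -1;0 0 0 -0.005 0 0.17 -1;0 0 0 -0.005 0 0.17 -1"

```text
time: 38.8
eef_pos: [0.4415, -0.2777, 0.0313]
tcp_rot: [1.0, -0.0, -0.0, -0.0]
contact_force: [-1.6, 1.3, 3.9]
opening: 0.551
finger_force: 41.8
```

Request:
send_rows:
  moves: "0 0 0 0 0 0 0.3;0 0 0 0 0 0 0.5;0 0 0 0 0 0 0.6;0 0 0 0 0 0 0.6;0 0 0 0 0 -0.15 0.6;0 0 0 0 0 -0.4 0.6;0 0 0 0 0 -0.7 0.6;0 0 0 0.1 -0.3 -0.9 0.6;0 0 0 0.2 -0.6 -0.9 0.6;0 0 0 0.4 -0.9 -0.9 0.6;0 0 0 0.5 -1 -0.9 0.6;0 0 0 0.5 -1 -0.9 0.6"

```text
time: 40.3
eef_pos: [0.5426, -0.075, 0.2109]
tcp_rot: [1.0, 0.002, 0.0, -0.0]
contact_force: [-0.8, -0.1, 0.2]
opening: 0.805
finger_force: 0.0
```

Request:
send_rows:
  moves: "0 0 0 0.1 -0.3 0 0.9;0 0 0 0.2 -0.6 0 0.9;0 0 0 0.3 -0.9 0 0.9;0 0 0 0.3 -1 0.1 0.9;0 0 0 0.3 -1 0.1 0.9;0 0 0 0.3 -1 0.1 0.9"

```text
time: 41.05
eef_pos: [0.6009, 0.1209, 0.1901]
tcp_rot: [1.0, -0.001, -0.001, 0.0]
contact_force: [0.5, -1.0, 0.6]
opening: 0.95
finger_force: 0.0
```

```bash
python3 - <<'E'
from h import *
import pickle
s=ctrl.get_state(); print(s["time"],s["eef_pos"])
c=shot("wrist");t=shot("top"); pickle.dump((c,t),open("w14.pkl","wb"))
P=proj(c,[.665,.039,.04])[0]; print(P)
im=c["image"];hsv=cv2.cvtColor(im,cv2.COLOR_RGB2HSV)
x,y=P.astype(int)
for yy in range(y-60,y+61,15): print(yy,[tuple(hsv[yy,xx].tolist()) for xx in range(x-60,x+61,20)])
E
```

```text
41.05 [0.60094113 0.1208652  0.19014046]
[446.98024894 124.95439471]
64 [(14, 156, 221), (13, 157, 218), (14, 160, 220), (14, 160, 219), (14, 162, 213), (14, 159, 215), (14, 160, 211)]
79 [(14, 160, 203), (14, 156, 222), (14, 159, 222), (14, 156, 221), (14, 158, 223), (14, 156, 220), (14, 159, 217)]
94 [(13, 159, 207), (13, 157, 206), (13, 159, 122), (16, 137, 227), (14, 158, 221), (14, 156, 226), (14, 157, 221)]
109 [(14, 157, 214), (13, 160, 123), (17, 138, 229), (22, 116, 250), (20, 123, 245), (14, 157, 228), (14, 156, 227)]
124 [(14, 157, 219), (15, 146, 150), (23, 107, 252), (20, 123, 246), (22, 117, 249), (14, 156, 227), (14, 156, 226)]
139 [(12, 159, 148), (12, 160, 75), (20, 121, 246), (21, 115, 250), (22, 116, 250), (12, 162, 140), (12, 159, 138)]
154 [(14, 158, 215), (14, 158, 214), (17, 147, 189), (23, 111, 251), (13, 157, 209), (13, 157, 210), (13, 155, 209)]
169 [(14, 159, 222), (14, 158, 218), (14, 157, 219), (13, 158, 215), (14, 157, 216), (14, 158, 212), (14, 159, 212)]
184 [(14, 157, 215), (14, 160, 213), (14, 158, 214), (13, 156, 211), (14, 159, 210), (13, 163, 204), (13, 160, 204)]
```

```bash
python3 - <<'E'
from h import *
import pickle
c,t=pickle.load(open("w14.pkl","rb"))
im=c["image"];hsv=cv2.cvtColor(im,cv2.COLOR_RGB2HSV).astype(int)
m=((hsv[...,0]>=16)&(hsv[...,1]<145)&(hsv[...,2]>200)).astype(np.uint8); m[:70]=0;m[190:]=0;m[:,:380]=0;m[:,520:]=0
m=cv2.morphologyEx(m,cv2.MORPH_OPEN,np.ones((3,3)))
k=max(cv2.findContours(m,0,1)[0],key=cv2.contourArea)
P=ray(c,k.reshape(-1,2),.04)[:,:2].astype(np.float32)*1000
r=cv2.minAreaRect(P); print(r, cv2.boxPoints(r).round(1).tolist())
cen=np.array(r[0])/1000
for yaw in(-.89,): print(rel([cen[0],cen[1],.13],yaw))
# top check of placed/square
hs=cv2.cvtColor(t["image"],cv2.COLOR_RGB2HSV)
print(proj(t,[[cen[0],cen[1],.04],[.443,-.2774,.045]]))
E
```

```text
((662.3472900390625, 39.07894515991211), (38.83952331542969, 38.75164031982422), 36.87407684326172) [[635.2000122070312, 42.900001525878906], [658.4000244140625, 11.899999618530273], [689.5, 35.20000076293945], [666.2999877929688, 66.19999694824219]]
[ 1.000e-04 -0.000e+00 -1.087e-01  3.047e-01  4.073e-01  3.061e-01]
[[327.28719525 228.02515833]
 [452.99270549 312.23132408]]
```

Request:
send_rows:
  moves: "0 0 -0.102 0.1 0.15 0.1 0.9;0 0 -0.102 0.2 0.3 0.2 0.9;0 0 -0.102 0.305 0.407 0.3 0.9;0 0 -0.102 0.305 0.407 0.3 0.9;0 0 -0.102 0.305 0.407 0.3 0.9;0 0 -0.102 0.305 0.407 0.3 0.9;0 0 -0.102 0.305 0.407 0.3 0.9"

```text
time: 42.02
eef_pos: [0.6626, 0.041, 0.1316]
tcp_rot: [0.949, 0.315, 0.001, 0.0]
contact_force: [0.3, 0.1, 0.2]
opening: 0.95
finger_force: 0.0
```

```bash
python3 - <<'E'
from h import *
s=ctrl.get_state(); print(s["time"],s["eef_pos"])
print(rel([.6623,.0391,.027],-.928))
E
```

```text
42.025 [0.66258088 0.04103482 0.13159884]
[ 1.00e-04 -1.00e-04 -4.00e-04 -7.40e-03  6.50e-03  5.23e-01]
```

Request:
send_rows:
  moves: "0 0 0 -0.007 0.006 0.25 0.9;0 0 0 -0.007 0.006 0.45 0.9;0 0 0 -0.007 0.006 0.52 0.9;0 0 0 -0.007 0.006 0.523 0.9;0 0 0 -0.007 0.006 0.523 0.9;0 0 0 -0.007 0.006 0.523 0;0 0 0 -0.007 0.006 0.523 -0.6;0 0 0 -0.007 0.006 0.523 -1;0 0 0 -0.007 0.006 0.523 -1;0 0 0 -0.007 0.006 0.523 -1;0 0 0 -0.007 0.006 0.523 -1;0 0 0 -0.007 0.006 0.523 -1"

```text
time: 43.52
eef_pos: [0.6629, 0.0392, 0.0274]
tcp_rot: [0.949, 0.315, 0.001, 0.0]
contact_force: [-0.6, 0.1, 5.6]
opening: 0.458
finger_force: 42.5
```

Request:
send_rows:
  moves: "0 0 0 0 0 -0.1 -1;0 0 0 0 0 -0.4 -1;0 0 0 0 0 -0.8 -1;0 0 0.102 0 0 -0.9 -1;0 0 0.102 0 0 -0.9 -1;0 0 0.102 0 0 -0.9 -1;0 0 0.102 0 0 -0.9 -1;0 0 0.102 0 0 -0.9 -1"

```text
time: 44.52
eef_pos: [0.6616, 0.0393, 0.2064]
tcp_rot: [1.0, 0.0, -0.0, -0.0]
contact_force: [0.3, 0.3, -0.5]
opening: 0.456
finger_force: 41.9
```

```bash
python3 - <<'E'
from h import *
import pickle
s=ctrl.get_state(); print(s["time"],s["eef_pos"],s["opening"])
c=shot("wrist"); pickle.dump(c,open("w15.pkl","wb")); p,r=tool()
im=c["image"];hsv=cv2.cvtColor(im,cv2.COLOR_RGB2HSV).astype(int)
top=p+[0,0,.0135]
q=proj(c,[top,top+[.02,.02,0],top+[-.02,-.02,0]]);print(q.round())
x,y=q[0].astype(int)
for yy in range(y-60,y+61,12): print(yy,[tuple(hsv[yy,xx].tolist()) for xx in range(x-60,x+61,30)])
print(rel([.5,-.08,.2],-np.pi/2))
E
```

```text
44.525 [0.66164904 0.03928886 0.20642921] 0.4555539405093148
[[323. 345.]
 [258. 287.]
 [383. 399.]]
285 [(15, 143, 105), (17, 150, 107), (14, 148, 107), (16, 143, 105), (14, 138, 102)]
297 [(15, 148, 148), (15, 146, 162), (16, 143, 161), (15, 144, 159), (16, 146, 147)]
309 [(16, 148, 150), (16, 146, 168), (15, 144, 165), (16, 138, 166), (16, 145, 153)]
321 [(15, 143, 146), (16, 147, 167), (16, 145, 169), (16, 146, 168), (16, 147, 151)]
333 [(15, 139, 101), (16, 148, 153), (16, 141, 156), (15, 143, 159), (16, 147, 125)]
345 [(14, 134, 78), (16, 139, 162), (16, 145, 160), (16, 145, 157), (15, 138, 94)]
357 [(15, 93, 22), (16, 147, 160), (16, 138, 164), (17, 147, 160), (18, 82, 31)]
369 [(30, 51, 15), (16, 143, 157), (16, 144, 159), (16, 140, 158), (140, 64, 12)]
381 [(12, 160, 102), (16, 142, 165), (16, 144, 163), (16, 146, 164), (14, 158, 225)]
393 [(13, 165, 130), (15, 145, 149), (15, 144, 151), (16, 142, 154), (15, 150, 235)]
405 [(15, 153, 233), (14, 152, 235), (13, 165, 142), (15, 151, 238), (15, 150, 238)]
[ 0.000e+00  1.000e-04  2.000e-04 -8.093e-01  5.953e-01  3.220e-02]
```

Request:
send_rows:
  moves: "0 0 0 -0.2 0.15 0 -1;0 0 0 -0.45 0.3 0 -1;0 0 0 -0.7 0.5 0 -1;0 0 0 -0.9 0.7 0 -1;0 0 0 -0.9 0.83 0 -1;0 0 0 -0.9 0.83 0.2 -1;0 0 0 -0.9 0.83 0.3 -1;0 0 0 -0.9 0.83 0.3 -1"

```text
time: 45.58
eef_pos: [0.4806, -0.1262, 0.1445]
tcp_rot: [1.0, 0.0, -0.002, -0.001]
contact_force: [-0.2, 0.6, -0.3]
opening: 0.459
finger_force: 41.9
```

```bash
python3 - <<'E'
from h import *
s=ctrl.get_state(); print(s["time"],s["eef_pos"],s["opening"])
print(rel([.4428,-.1273,.06],-np.pi/2))
E
```

```text
45.575 [ 0.48057364 -0.12619276  0.1445059 ] 0.4586470806873311
[-3.000e-04  6.000e-04  1.000e-04 -1.872e-01  6.300e-03  4.233e-01]
```

Request:
send_rows:
  moves: "0 0 0 -0.187 0.006 0.1 -1;0 0 0 -0.187 0.006 0.3 -1;0 0 0 -0.187 0.006 0.42 -1;0 0 0 -0.187 0.006 0.42 -1;0 0 0 -0.187 0.006 0.42 -1;0 0 0 -0.187 0.006 0.42 -1"

```text
time: 46.32
eef_pos: [0.446, -0.1286, 0.064]
tcp_rot: [1.0, 0.0, 0.002, 0.001]
contact_force: [0.3, 0.0, -0.4]
opening: 0.462
finger_force: 41.9
```

```bash
python3 - <<'E'
from h import *
s=ctrl.get_state(); print(s["time"],s["eef_pos"],s["opening"])
print(rel([.4428,-.1273,.0325],-np.pi/2))
E
```

```text
46.325 [ 0.44597223 -0.12855731  0.06403531] 0.4618557304173797
[ 0.0003 -0.0005  0.     -0.0164 -0.0066  0.1576]
```

Request:
send_rows:
  moves: "0 0 0 -0.01 -0.003 0.04 -1;0 0 0 -0.01 -0.003 0.07 -1;0 0 0 -0.01 -0.003 0.07 -1;0 0 0 -0.01 -0.003 0.07 -1"

```text
time: 46.82
eef_pos: [0.4426, -0.1273, 0.0481]
tcp_rot: [1.0, -0.0, -0.0, -0.0]
contact_force: [0.2, -0.1, -0.9]
opening: 0.459
finger_force: 41.9
```

```bash
python3 - <<'E'
from h import *
s=ctrl.get_state(); print(s["time"],s["eef_pos"],s["dq"].round(3))
print(rel([.4428,-.1273,.0325],-np.pi/2))
E
```

```text
46.825 [ 0.44258155 -0.12731919  0.04809424] [ 0.001 -0.004 -0.004  0.001 -0.002 -0.   ]
[-0.      0.     -0.      0.0011 -0.0001  0.078 ]
```

Request:
send_rows:
  moves: "0 0 0 0.001 0 0.03 -1;0 0 0 0.001 0 0.06 -1;0 0 0 0.001 0 0.075 -1;0 0 0 0.001 0 0.078 -1;0 0 0 0.001 0 0.078 -1"

```text
time: 47.45
eef_pos: [0.4428, -0.1273, 0.0326]
tcp_rot: [1.0, -0.0, 0.0, 0.0]
contact_force: [-0.2, 0.3, -1.2]
opening: 0.462
finger_force: 42.0
```

Request:
send_rows:
  moves: "0 0 0 0 0 0 0.1;0 0 0 0 0 0 0.3;0 0 0 0 0 0 0.4;0 0 0 0 0 0 0.4;0 0 0 0 0 -0.15 0.4;0 0 0 0 0 -0.4 0.4;0 0 0 0 0 -0.7 0.4;0 0 0 0 0 -1 0.4;0 0 0 0.2 0.2 -1 0.4;0 0 0 0.5 0.4 -1 0.4;0 0 0 0.5 0.4 -1 0.4"

```text
time: 48.82
eef_pos: [0.5443, -0.2091, 0.2313]
tcp_rot: [1.0, -0.001, -0.001, -0.0]
contact_force: [-0.5, -0.4, -0.5]
opening: 0.7
finger_force: 0.0
```

```bash
python3 - <<'E'
from h import *
import pickle
s=ctrl.get_state(); print(s["time"],s["eef_pos"])
print(rel([.69,-.215,.22],-np.pi/2),rel([.69,-.215,.099],-np.pi/2))
c=shot("wrist"); t=shot("top"); pickle.dump((c,t),open("w16.pkl","wb"))
# stamps seen from top: bright wood top-face centroid near pockets
hsv=cv2.cvtColor(c["image"],cv2.COLOR_RGB2HSV).astype(int)
for nm,y in(("sq",-.1273),("rd",-.2774)):
    print(nm,proj(c,[[.443,y,.045],[.423,y,.045],[.463,y,.045],[.443,y+.02,.045],[.443,y-.02,.045]]).round().tolist(),proj(t,[[.443,y,.045]]).round())
E
```

```text
48.825 [ 0.54434007 -0.20913814  0.23133139]
[-1.000e-04  2.000e-04 -2.000e-04  7.284e-01  2.830e-02  5.570e-02] [-1.000e-04  2.000e-04 -2.000e-04  7.292e-01  2.870e-02  6.607e-01]
sq [[229.0, 323.0], [230.0, 343.0], [227.0, 301.0], [205.0, 323.0], [252.0, 323.0]] [[394. 313.]]
rd [[403.0, 323.0], [401.0, 343.0], [404.0, 301.0], [379.0, 323.0], [426.0, 323.0]] [[453. 312.]]
```

Next, behind the flap and push it shut.

Request:
send_rows:
  moves: "0 0 0 0.2 0.03 0 -1;0 0 0 0.45 0.03 0 -1;0 0 0 0.73 0.03 0 -1;0 0 0 0.73 0.03 0 -1;0 0 0 0.73 0.03 0 -1;0 0 0 0.73 0.03 0.25 -1;0 0 0 0.73 0.03 0.5 -1;0 0 0 0.73 0.03 0.66 -1;0 0 0 0.73 0.03 0.66 -1;0 0 0 0.73 0.03 0.66 -1"

```text
time: 50.18
eef_pos: [0.6892, -0.2139, 0.1036]
tcp_rot: [1.0, -0.0, 0.002, 0.001]
contact_force: [-0.5, 0.8, 0.6]
opening: -0.003
finger_force: 0.0
```

Request:
send_rows:
  moves: "0 0 0 -0.1 0 0 -1;0 0 0 -0.18 0 0 -1;0 0 0 -0.26 0 0 -1;0 0 0 -0.34 0 0 -1;0 0 0 -0.42 0 0 -1;0 0 0 -0.5 0 0 -1;0 0 0 -0.54 0 0 -1;0 0 0 -0.54 0 0 -1;0 0 0 -0.54 0 -0.2 -1;0 0 0 -0.54 0 -0.6 -1;0 0 0 -0.9 0 -0.9 -1;0 0 0 -0.9 0 -0.9 -1"

```text
time: 51.68
eef_pos: [0.509, -0.2137, 0.2846]
tcp_rot: [1.0, 0.0, 0.002, 0.001]
contact_force: [-0.6, 0.3, -0.3]
opening: -0.005
finger_force: 0.0
```

Request:
send_rows:
  moves: "0 0 0 -0.3 0.2 -0.3 -1;0 0 0 -0.4 0.6 -0.5 -1;0 0 0 -0.4 0.9 -0.5 -1;0 0 0 -0.4 0.9 -0.5 -1;0 0 0 -0.4 0.9 -0.5 -1;0 0 0 -0.4 0.9 -0.5 -1"

```text
time: 52.42
eef_pos: [0.429, -0.393, 0.3807]
tcp_rot: [1.0, -0.0, 0.0, -0.0]
contact_force: [0.2, 0.3, -0.6]
opening: 0.002
finger_force: 0.0
```

```bash
python3 - <<'E'
from h import *
import pickle
s=ctrl.get_state(); print(s["time"],s["eef_pos"])
c=shot("wrist"); t=shot("top"); d=shot("side"); pickle.dump((c,t,d),open("w17.pkl","wb"))
t0=pickle.load(open("top0.pkl","rb"))
# panel frame check, top view: bright low-sat pixels in shut-panel region now vs start
def fr(c):
    h=cv2.cvtColor(c["image"],cv2.COLOR_RGB2HSV)[215:335,360:490].astype(int); return h
def box(c):
    h=fr(c); m=(h[...,1]<60)&(h[...,2]>120); ys,xs=np.where(m); return m.sum(),xs.min()+360,xs.max()+360,ys.min()+215,ys.max()+215
print(box(t0),box(t))
# stamp tops
im=t["image"]; hs=cv2.cvtColor(im,cv2.COLOR_RGB2HSV).astype(int)
for r in range(296,330,3): print(r," ".join("%3d/%3d"%(hs[r,x,1],hs[r,x,2]) for x in range(376,470,6)))
g=lambda c,x,y:np.abs(c["image"].astype(int)-t0["image"].astype(int)).sum(2)
D=g(t,0,0); print("jar diff",D[155:200,300:340].mean(),"tape",D[165:205,355:395].mean())
E
```

```text
52.425 [ 0.42900818 -0.39302126  0.38067911]
(np.int64(1869), np.int64(378), np.int64(456), np.int64(235), np.int64(268)) (np.int64(2220), np.int64(378), np.int64(456), np.int64(235), np.int64(287))
296 181/ 93 175/ 93 164/ 59 156/ 54 157/ 52 154/ 53 151/ 54 153/ 55 156/ 54 150/ 56 159/ 64 163/ 64 152/ 57 157/ 57 159/ 61 162/190
299 160/131 157/ 99 149/ 84 146/ 84 149/ 84 149/ 84 147/ 87 145/ 95 148/ 95 143/ 96 149/ 96 144/103 148/100 147/104 147/172 152/201
302 140/217 145/118 149/108 152/106 142/111 141/121 143/121 140/120 143/116 145/116 146/110 138/107 144/ 69 146/112 142/200 150/201
305 148/126 146/ 98 145/111 146/110 145/111 146/115 154/ 68 155/ 64 154/ 63 151/ 64 142/117 147/ 64 142/129 145/135 143/195 148/205
308 145/118 147/ 99 143/123 145/123 141/119 142/120 167/ 55 158/ 58 152/ 57 149/ 58 145/120 129/ 69 145/132 143/137 138/221 147/203
311 148/121 153/100 149/115 143/114 145/114 146/117 156/ 54 158/ 55 161/ 54 159/ 56 144/117 142/ 72 145/135 135/217 136/221 147/199
314 141/112 151/ 96 144/119 145/118 144/117 145/109 162/ 55 162/ 55 166/ 57 174/ 66 145/118 142/ 70 138/188 133/224 130/222 148/204
317 146/124 148/107 148/121 146/122 144/122 143/125 162/ 55 164/ 56 173/ 81 179/ 97 134/221 162/101 129/225 136/220 136/219 144/212
320 143/121 149/108 148/ 88 153/ 90 149/ 99 144/124 147/118 148/119 140/211 139/214 137/220 141/208 151/137 133/216 140/221 142/214
323 147/128 151/127 149/128 147/128 146/131 147/130 147/130 149/154 140/208 141/208 139/209 142/208 146/201 147/201 147/200 151/193
326 168/ 88 161/ 87 169/ 86 164/ 84 162/ 85 163/ 86 160/ 97 167/150 165/147 164/145 166/140 164/138 164/135 167/133 167/128 165/122
329 163/ 89 161/ 92 164/ 92 163/ 94 162/ 93 159/ 93 164/169 164/168 162/168 165/159 166/152 163/150 165/148 167/148 165/150 165/148
jar diff 3.722777777777778 tape 3.7775
```

```bash
python3 - <<'E'
from h import *
import pickle
c,t,d=pickle.load(open("w17.pkl","rb")); t0=pickle.load(open("top0.pkl","rb")); d0=pickle.load(open("side0.pkl","rb"))
for col in (399,426,455): print(col,[ (int(a),int(b)) for a,b in zip(t0["image"][234:274:3,col].mean(1),t["image"][234:274:3,col].mean(1))])
D=np.abs(d["image"].astype(int)-d0["image"].astype(int)).sum(2); print("side tab/flap diff",D[175:210,330:380].mean(),"jar",D[205:250,232:262].mean())
L=ray(c,[[0,0]],.03)
E
```

```text
399 [(95, 97), (74, 76), (180, 180), (198, 198), (211, 210), (212, 214), (213, 215), (214, 215), (218, 219), (219, 220), (219, 220), (222, 222), (64, 52), (59, 40)]
426 [(93, 95), (73, 74), (195, 197), (212, 214), (167, 167), (167, 166), (166, 168), (168, 167), (166, 166), (166, 167), (171, 172), (217, 177), (58, 37), (61, 38)]
455 [(93, 94), (80, 79), (171, 172), (188, 196), (192, 188), (197, 101), (199, 102), (200, 103), (209, 108), (212, 109), (215, 111), (198, 100), (63, 40), (60, 39)]
side tab/flap diff 29.593714285714285 jar 5.16962962962963
```

The flap's pixels match its shut state at the start, apart from the arm's shadow. The jar and tape haven't moved, so I'm handing in.

```bash
python3 -c "
from plant import ctrl; print(ctrl.sign_off())"
```

```text
the job is handed in; nothing more can be done
None
```

I handed the job in at about 52 s: the cameras showed both stencils in their bays and the flap shut, the two stamps present (round and square) read as seated in their pockets, and the jar and tape looked unmoved; no verdict came back, and I viewed 15 pictures, one over the limit of 14.

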